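Close a rubber mould and clamp it in the bench mould press with the hand valve

ROBOT

A 6-joint arm with a two-finger parallel gripper is mounted at the origin on a cart in front of the work surface, level with it; the furniture and walls round the work are solid. World frame = base frame: x ahead of the robot, y to its left, z up, the work surface at z = 0. Lengths are in m, angles in degrees, forces in N, time in s.
With the tool pointing down it reaches from about 0.4 to 0.825 m from the base axis. Payload 7 kg.
Tool frame: the origin (TCP) lies on the centre line of the jaws, within the pads' length; the fingertips stand r.tip_reach ahead of it and the grasp point (between the pads) is the TCP (r.tip_reach is the distance from the TCP to the fingertips, in m); z points along the fingers, y is the line along which they close (so a half turn about z gives the same grasp; the last joint's range is limited). The gripper opens to 88 mm and grips with 3 to 60 N. Pads are 19 mm wide; open, the fingers measure 130 mm over their backs; the gripper's body (78 mm by 193 mm) begins 47 mm behind the grasp point.
Start: joints at [87.668, 20.546, 0.682, 0, -70.136, -16.507], TCP at [0.218, 0.639, 0.215] pointing down, gripper open.
Joint ranges: [-176.03, 176.03], [-82.01, 121.73], [-58.28, 71.71], [-173.87, 95.51], [-174.79, -0.11], [-173.66, 173.66]. Speed limits (degrees/s): [136.94, 136.94, 172.46, 180, 180, 180].

INTERFACE

Orientations are given as [roll, pitch, yaw] about the fixed x, y, z axes, in that order (R = Rz(yaw) Ry(pitch) Rx(roll)).
In Python, from plant import sensors, cams, r gives the robot as it stands.
- The arm moves only by the tool drive_tool, never from a script. Its argument "rows" is a list of rows, each an object of numbers: "fingers": the gripper's target within -1 to 1 (fully open at 1, half-way at 0, shut at -1); "x", "y", "z": the shift along the tool's x, y, z in m; "spin": the turn about the tool's z in rad. A call has 1 to 10 rows; each row is the pose to reach, as a shift and turn from the pose commanded when the call began, along the tool's axes at that moment; what a row does not reach only later rows make up. A row lasts 1/8 s, in which the tool goes at most 62.5 mm and 10.7 degrees, less where a joint would pass 70% of its speed; a pose out of reach is approached as far as the arm can. A call with a gripper value outside its range is refused whole. The fingers move at their own pace and stop on an object; "newtons" is the grip in N (left out, the last holds). Time passes only in rows, so rows that repeat a pose let the fingers close. It gives the time, the measured TCP pose, the force, the opening and the grip force at its end, in the units of the state.
- sensors.get_state(): the state, without advancing time (a new reading comes with each control period).
- cams.capture(name): name is "side" or "top"; returns a dict with "pixels" (480x640x3 uint8, red, green, blue), "intrinsics" (3x3 intrinsics, pixels), "k1" (the pictures are not rectified: a ray, as slopes to the right and down, at radius r is drawn at 1 + k1 r^2 times it, then the intrinsics apply), "eye" and "orientation" of the camera in the world. Camera axes: x right, y up, looking along -z (the intrinsics and any distortion apply to the point x, -y, -z); pixel columns grow to the right and rows downward; lengths in m; the calibration is good to about 2 mm. A picture is of the moment at which its call begins. There is no depth.
- r.close_job(): hands the job in; it is judged then, once.
The state is a dict: "time_s": time; "joints": joint angles; "qd": joint speeds; "joint_torque": joint torques, N m; "tcp_pos": TCP position; "eef_rot": TCP orientation; "contact_force": force on the tool from outside, world axes, zero at the start; "moment": the same for the moment, N m; "gripper_width": finger opening in m; "gripper_force": force on a finger pad.
Only numpy, scipy, OpenCV 4.12 (cv2) and the standard library are available. Lean on these libraries where they do the work, as an engineer would, in place of code of your own. Each camera call takes 0.05 s, during which the arm holds its last target. There are 200 camera calls.

TASK

Close the two-part mould and clamp it in the press: lay the loose aluminium cover on the mould frame standing on the press's loading apron, clipped corners matching, so that its skirt drops right down over the frame, then slide the closed mould under the platen until it is fully home against the rear stop. Push the red-knobbed valve lever over towards the press, firmly but without forcing it, and keep it over until the platen has come down and has pressed on the cover for two seconds; then let the lever spring back to the middle and leave the mould clamped. Move the platen only with the lever and leave the other things on the bench alone.

Things in the scene. Friction and masses are not known exactly. Their poses are not given: they have to be found in the camera images.
- press: blue-grey bench mould press, fixed, 300 mm high. Origin on the bench under the ram's axis; x points from the loading apron (robot side) to the back, y left, z up. A steel plate, top 30 mm above the bench, forms the apron and lower platen (x -0.17 to 0.058); on it two guide rails, 8 mm high and 62 mm apart (flared at the apron end), run along x. Two columns, 17 mm thick, at x 0, y +-0.058.
- rear_stop (a point): middle of the rear stop's front face where it meets the steel plate, at press x 0.032, z 0.030. With the mould home against it, mould_centre is at press x -0.012, y 0.
- head_front (a point): middle of the lower front edge of the press's head (press x -0.042, z 0.165). The head is 150 mm wide and 50 mm high with an air cylinder on top. Head and platen overhang the home place: an upright gripper body cannot follow the mould in, so lean the tool back towards the apron by about 25 degrees for the last part of the push.
- mould_centre (a point): mould frame, loose, about 0.45 kg: aluminium, 88 (x) x 58 (y) x 26 mm, filled with dark red rubber, standing on the apron between the rails; the point is its centre, 13 mm above its underside. Axes as the press's, x to the rear stop; the two corners at its +x end are clipped at 45 degrees by 14 mm; its top edge is bevelled 2 mm.
- cover_centre (a point): mould cover, loose, about 0.2 kg: aluminium, 97 (x) x 67 (y) x 16 mm, skirt down on the bench to the right of the press; the point is its centre, 8 mm up. The skirt, 8 mm deep, 3 mm thick, fits over the frame with 1.5 mm play a side, only with x axes alike: its +x corners are clipped too. Seated, this point is 13 mm above mould_centre and the skirt's edge 18 mm above the frame's underside.
- cover: the same mould cover; origin at the middle of its underside (the skirt's lower edge), axes as for cover_centre.
- platen: moving upper platen, steel, 90 x 80 mm, on a ram; origin at the centre of its underside. It only moves up and down, at most between 110 and 40 mm above the bench, and starts 98 to 110 mm up. It stays where it is (sinking under 0.1 mm/s) while the lever is in the middle.
- platen_face (a point): centre of the platen's underside (same point as platen).
- lever: spring-centred valve lever; origin at its pivot, 20 mm above the bench (press x -0.120, y -0.150), in the valve block (52 mm square, top at 66 mm). Swings about the press's x axis; spring 2.8 N m/rad. Leaning about 0.28 rad towards the press (+y) it meets its stop: pressed on there with 12 to 20 N at the ball, the platen comes down at about 15 mm/s and then presses with over 20 N.
- lever_knob (a point): centre of the red ball, 28 mm across, on top of the lever, 145 mm from the pivot; in the middle position it is upright, 165 mm above the bench at press y -0.150; on its stop at about press y -0.110. The rod below is 10 mm thick. With too light a push on the stop the platen creeps and presses weakly; let go, it stops; pushed over the other way it rises.
- masking_tape: roll of masking tape, 64 mm across, 18 mm high, lying on the bench; a bystander.
- pale_carton: pale blue box 62 x 48 x 40 mm on the bench; a bystander.
- digital_calliper: digital calliper, 190 mm long, lying on the bench; a bystander.
Things that resemble listed ones, but are neither listed nor needed, are in the scene too. What is shaped like the cover but orange is not meant.

How it is judged:
By the outcome, as a careful person would: the job done as asked, in the order asked, and still so for the second after the job is handed in, with the robot touching nothing.
It also fails if it takes over 67 s, if anything falls off the work surface, if the arm or the gripper's body presses on something with over 40 N, if the wrist force passes 120 N, or if a joint passes its speed limit or range.

## Working session

There is one attempt and no reset: what is moved stays moved. The work goes in short steps, Python scripts to look and compute and a tool call to move; the robot and the scene stay as the last step left them, time stands still between calls to the robot, and variables do not carry over. Pictures are saved under pics/ and viewed, at most 10 in all, crops included, and the job is handed in when it is done.

Besides the shell and the picture viewer there is one more tool, called after "Request:" as name([rows], argument=value, ...), one row to a line, values as JSON. drive_tool: Moves the arm, as the interface text tells. Its arguments: {"type":"object","properties":{"rows":{"type":"array"},"newtons":{"type":"number"}},"required":["rows"]}

```bash
mkdir -p pics; ls; python3 - <<'E'
from plant import sensors,cams,r
import cv2
print(sensors.get_state(), r.tip_reach)
for n in("side","top"):
    c=cams.capture(n); cv2.imwrite(f"pics/{n}0.png",c["pixels"][:,:,::-1]); print(n,{k:v for k,v in c.items() if k!="pixels"})
E
```

```text
pics
{'time_s': 0.0, 'joints': array([ 8.76685754e+01,  2.05897840e+01,  6.32025972e-01, -2.32225147e-02,
       -7.01323309e+01, -1.65067284e+01]), 'qd': array([ 0.00524751,  0.05638943,  0.01379527,  0.06190127, -0.02421702,
       -0.09508596]), 'joint_torque': array([ 3.05304602e-04, -5.82709908e+01,  2.93059123e+01,  6.99741080e+00,
        6.97597337e-03, -1.46000339e-04]), 'tcp_pos': array([0.21779973, 0.63835436, 0.21361828]), 'eef_rot': array([ 1.79907421e+02, -4.66893875e-03, -1.88460586e+01]), 'contact_force': array([-0.27370424, -0.37367205,  0.06785802]), 'moment': array([ 0.05198142, -0.05757662,  0.00822055]), 'gripper_force': 0.0, 'gripper_width': 0.08757623269290031} 0.019
side {'intrinsics': array([[437.32612602,   0.        , 327.48638953],
       [  0.        , 437.32612602, 238.09527617],
       [  0.        ,   0.        ,   1.        ]]), 'k1': -0.10510446413984921, 'eye': array([ 0.55079535, -0.60008934,  0.74149476]), 'orientation': array([49.89794405, -0.84666207,  2.28337699])}
top {'intrinsics': array([[473.77589446,   0.        , 322.39726538],
       [  0.        , 473.77589446, 236.71741037],
       [  0.        ,   0.        ,   1.        ]]), 'k1': -0.02527799184445638, 'eye': array([0.37633769, 0.09527096, 1.28660434]), 'orientation': array([  8.05727779,   0.90047386, -91.50222829])}
```

View pics/side0.png

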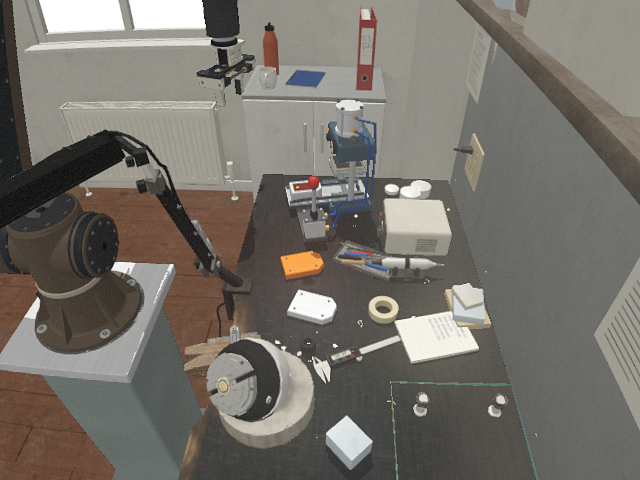

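View pics/top0.png

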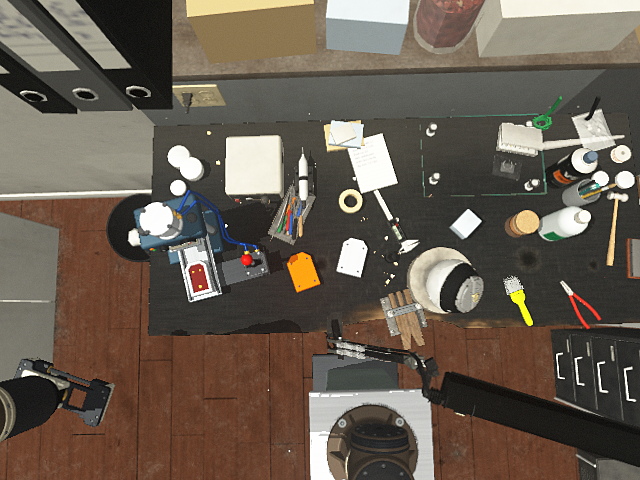

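The side view shows the press at about (345,160), the red knob at (313,183), the orange decoy at (303,264) and the aluminium cover at (312,307). In the top view the knob is at (247,260), the mould with its red rubber at (200,275) and the cover at (351,257). Next I'll enlarge both.

```bash
cat > h.py <<'E'
import numpy as np,cv2
from scipy.spatial.transform import Rotation as R
from scipy.optimize import least_squares
CAL={"side":([437.32612602,327.48638953,238.09527617],-0.10510446413984921,[0.55079535,-0.60008934,0.74149476],[49.89794405,-0.84666207,2.28337699]),
"top":([473.77589446,322.39726538,236.71741037],-0.02527799184445638,[0.37633769,0.09527096,1.28660434],[8.05727779,0.90047386,-91.50222829])}
def proj(n,P):
    (f,cx,cy),k,e,o=CAL[n]; q=R.from_euler('xyz',o,degrees=True).inv().apply(np.atleast_2d(P)-e)
    s=np.c_[q[:,0],-q[:,1]]/-q[:,2:]; s=s*(1+k*(s**2).sum(1,keepdims=True)); return s*f+[cx,cy]
def tri(ps,pt):
    f=lambda P:np.r_[proj("side",P)[0]-ps,proj("top",P)[0]-pt]
    s=least_squares(f,[.5,.2,.05]); return s.x,np.abs(s.fun).max()
def onplane(n,p,z):
    return least_squares(lambda a:proj(n,[a[0],a[1],z])[0]-p,[.5,.2]).x
E
python3 - <<'E'
import cv2,numpy as np
s=cv2.imread("pics/side0.png");t=cv2.imread("pics/top0.png")
a=cv2.resize(s[90:335,270:400],None,fx=3,fy=2.4*1,interpolation=cv2.INTER_CUBIC)
a=cv2.resize(s[90:290,265:395],None,fx=3,fy=3,interpolation=cv2.INTER_CUBIC)
b=cv2.resize(t[190:310,120:280],None,fx=5,fy=5,interpolation=cv2.INTER_CUBIC)
cv2.imwrite("pics/sp.png",a);cv2.imwrite("pics/tp.png",b)
c=cv2.resize(s[275:335,280:345],None,fx=6,fy=6,interpolation=cv2.INTER_CUBIC)
d=cv2.resize(t[225:285,325:380],None,fx=6,fy=6,interpolation=cv2.INTER_CUBIC)
cv2.imwrite("pics/c.png",np.hstack([c,d]))
E
```

```text
(no output)
```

View pics/sp.png

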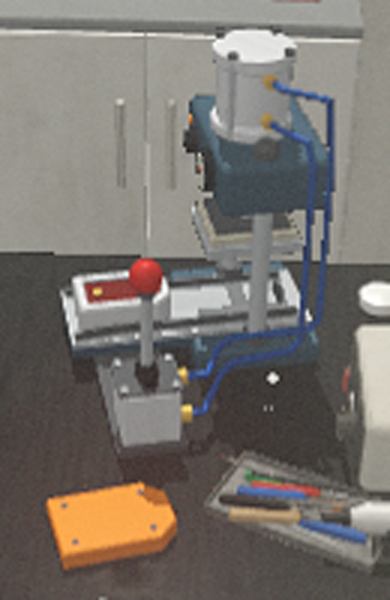

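View pics/tp.png

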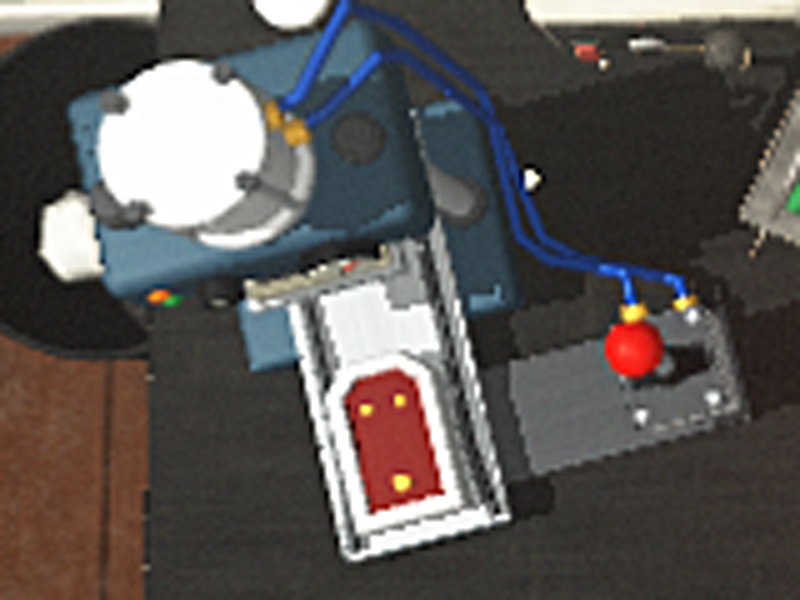

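View pics/c.png

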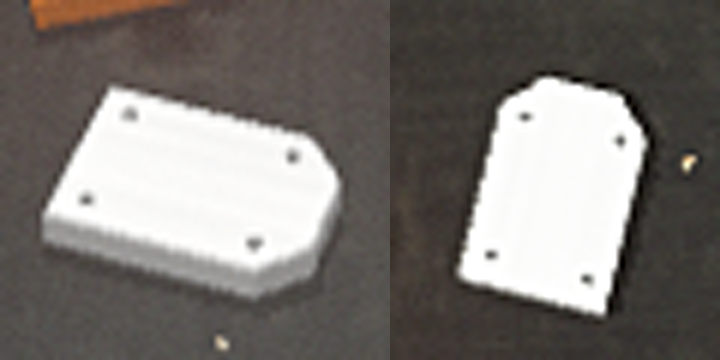

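In the crops the cover's four screws are clear in both views. Its clipped end points to world +x and is turned slightly right. The red-filled mould stands on the apron, with its clipped end towards the press. I'll triangulate these now.

```bash
python3 - <<'E'
from h import *
U=lambda p,s,o:(np.array(p)+.5)/s-.5+o
S=[(86,199),(254,243),(292,155),(130,114)];T=[(197,278),(230,140),(135,116),(101,254)]
P=[];
for a,b in zip(S,T):
    x,e=tri(U(a,6,[280,275]),U(b,6,[325,225]));P.append(x);print("screw",x.round(4),e.round(2))
P=np.array(P);print("cover c",P.mean(0),"yaw",np.degrees(np.arctan2(*((P[1]+P[2]-P[0]-P[3])[1::-1]))))
t=[120,190]
tc=lambda p,z:onplane("top",U(p,5,t),z)
for n,p in dict(tl=(465-390,272),tr=(606-390,316),r=(646-390,145),fr=(625-390,97),fl=(545-390,75),l=(500-390,105)).items():print(n,onplane("top",U(p,6,[325,225]),.016).round(4))
k,e=tri(U((145,275),3,[265,90]),U((634,348),5,t));print("knob",k,e)
A=tc((345,560),.03);B=tc((508,518),.03);print("plate",A,B,(A+B)/2,"yaw",np.degrees(np.arctan2(A[0]-B[0],0)),np.degrees(np.arctan2(*(A-B)[::-1]))-90,np.linalg.norm(A-B))
# mould
im=cv2.imread("pics/top0.png").astype(int)
m=(im[:,:,2]>90)&(im[:,:,1]<70);m[:, :180]=0;m[:,225:]=0;m[:250]=0;m[310:]=0
yx=np.argwhere(m);W=np.array([onplane("top",(u,v),.055) for v,u in yx]);c=W.mean(0);w,V=np.linalg.eigh(np.cov((W-c).T));d=V[:,1]*np.sign(V[0,1])
q=(W-c)@np.c_[d,[-d[1],d[0]]]
print("red",len(yx),c,"yaw",np.degrees(np.arctan2(d[1],d[0])),q.min(0),q.max(0))
for n,p in dict(bl=(360,530),br=(468,503),r=(450,385),l=(330,400)).items():print(n,tc(p,.055).round(4))
sx,e=tri(U((97,292),3,[265,90]),U((402,482),5,t));print("yellow",sx,e)
for n,p in dict(pl1=(508,518),pl2=(437,230),).items():print(n,tc(p,.038).round(4))
E
```

```text
screw [0.4631 0.0197 0.0192] 0.66
screw [0.5245 0.0026 0.0192] 0.65
screw [0.5364 0.0447 0.0193] 0.6
screw [0.4751 0.0621 0.0189] 0.72
cover c [0.49976837 0.03227783 0.01914409] yaw -15.685985811051154
tl [0.4657 0.0735]
tr [0.4444 0.0113]
r [ 0.5205 -0.0095]
fr [ 0.5425 -0.0009]
fl [0.5535 0.0347]
l [0.5405 0.0555]
knob [0.48754939 0.29093311 0.16775982] 0.5187089733931884
plate [0.39142299 0.46886288] [0.41135067 0.38214576] [0.40138683 0.42550432] yaw -90.0 12.941931931837502 0.08897736897750846
red 337 [0.45228707 0.43715495] yaw 13.764406423971236 [-0.03321219 -0.0189112 ] [0.03508341 0.01920399]
bl [0.4064 0.4538]
br [0.4189 0.3974]
r [0.4806 0.4072]
l [0.4744 0.4704]
yellow [0.43197636 0.43193251 0.05626992] 0.5669451590395624
pl1 [0.4111 0.3803]
pl2 [0.5654 0.419 ]
```

```bash
python3 - <<'E'
from h import *
for n,a,b in [("tip",(240,287),(332,343)),("mid joint",(212,262),(365,352)),("elbow",(130,140),(430,382)),("elbow2",(150,183),(436,360)),("roll top",(233,388),(470,292)),("bulb top",(225,40),(60,400))]:
    x,e=tri(np.array(a,float),np.array(b,float));print(n,x.round(3),e.round(1))
print(proj("side",[[.218,.638,.214],[0,0,.3],[0,0,.5]]),proj("top",[[.218,.638,.214],[0,0,.3]]))
E
python3 - <<'E'
import cv2,numpy as np
t=cv2.imread("pics/top0.png");s=cv2.imread("pics/side0.png")
cv2.imwrite("pics/lamp.png",np.hstack([cv2.resize(t[320:480,300:500],None,fx=2,fy=2),cv2.resize(s[120:320,80:280],None,fx=1.9,fy=1.6)]))
E
```

```text
tip [ 0.302  0.102 -0.016] 11.3
mid joint [0.285 0.023 0.139] 10.1
elbow [ 0.249 -0.067  0.458] 5.2
elbow2 [ 0.277 -0.092  0.403] 3.8
roll top [ 0.397 -0.244  0.129] 0.8
bulb top [0.221 0.591 0.412] 5.2
[[230.64646733 103.23969022]
 [ 35.15615703 200.42890321]
 [ -9.99702459  96.96031861]] [[ 88.27203282 381.42822002]
 [383.81630558 495.46880602]]
```

View pics/lamp.png

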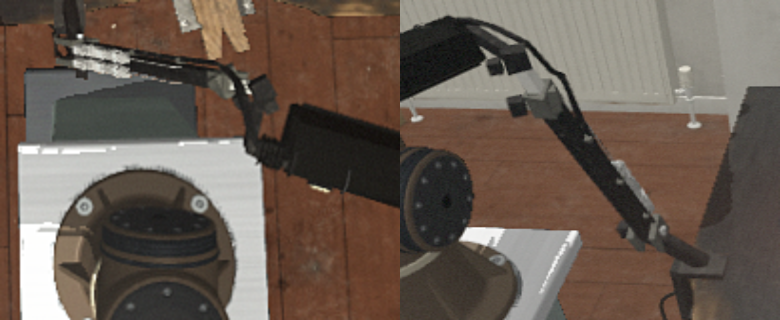

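Request:
drive_tool([
  {"y": -0.05,"z": -0.04,"fingers": 1},
  {"y": -0.1,"z": -0.06,"fingers": 1},
  {"y": -0.15,"z": -0.06,"fingers": 1},
  {"y": -0.2,"z": -0.06,"fingers": 1},
  {"y": -0.23,"z": -0.06,"fingers": 1},
  {"y": -0.23,"z": -0.06,"fingers": 1},
], newtons=25)

```text
invalid input
```

Request:
drive_tool([
  {"x": 0,"y": -0.05,"z": -0.04,"spin": 0,"fingers": 1},
  {"x": 0,"y": -0.1,"z": -0.06,"spin": 0,"fingers": 1},
  {"x": 0,"y": -0.15,"z": -0.06,"spin": 0,"fingers": 1},
  {"x": 0,"y": -0.2,"z": -0.06,"spin": 0,"fingers": 1},
  {"x": 0,"y": -0.23,"z": -0.06,"spin": 0,"fingers": 1},
], newtons=25)

```text
time_s: 0.72
tcp_pos: [0.2927, 0.8577, 0.2718]
eef_rot: [179.8, -0.0, -18.9]
contact_force: [-0.2, -0.0, 1.3]
gripper_width: 0.0876
gripper_force: 0.0
```

Request:
drive_tool([
  {"x": 0,"y": -0.05,"z": 0,"spin": 0,"fingers": 1},
  {"x": 0,"y": -0.1,"z": 0,"spin": 0,"fingers": 1},
  {"x": 0,"y": -0.1,"z": 0,"spin": 0,"fingers": 1},
])

```text
time_s: 1.1
tcp_pos: [0.3158, 0.9258, 0.2496]
eef_rot: [-179.4, -0.2, -18.8]
contact_force: [0.3, 0.7, -1.6]
gripper_width: 0.0877
gripper_force: 0.0
```

Request:
drive_tool([
  {"x": 0.03,"y": 0.05,"z": 0,"spin": 0,"fingers": 1},
  {"x": 0.06,"y": 0.1,"z": 0,"spin": 0,"fingers": 1},
  {"x": 0.09,"y": 0.15,"z": 0,"spin": 0,"fingers": 1},
  {"x": 0.12,"y": 0.2,"z": 0,"spin": 0,"fingers": 1},
  {"x": 0.15,"y": 0.25,"z": 0,"spin": 0,"fingers": 1},
  {"x": 0.18,"y": 0.3,"z": 0,"spin": 0,"fingers": 1},
  {"x": 0.21,"y": 0.35,"z": 0,"spin": 0,"fingers": 1},
  {"x": 0.24,"y": 0.4,"z": 0,"spin": 0,"fingers": 1},
  {"x": 0.27,"y": 0.45,"z": 0,"spin": 0,"fingers": 1},
  {"x": 0.3,"y": 0.5,"z": 0,"spin": 0,"fingers": 1},
])

```text
time_s: 2.35
tcp_pos: [0.4395, 0.3557, 0.2518]
eef_rot: [-178.2, -0.2, -18.8]
contact_force: [0.8, -0.5, -0.0]
gripper_width: 0.0878
gripper_force: 0.0
```

```bash
cat >> h.py <<'E'
def go(target,yaw=None):
    from plant import sensors
    s=sensors.get_state(); M=R.from_euler('xyz',s["eef_rot"],degrees=True)
    d=M.inv().apply(np.array(target)-s["tcp_pos"]); print("t",s["time_s"],"tcp",s["tcp_pos"].round(4),"rot",s["eef_rot"].round(2),"F",s["contact_force"].round(1),"w",round(s["gripper_width"],4))
    print("toolz",M.apply([0,0,1]).round(3),"d",d.round(4),"n",np.ceil(np.linalg.norm(d)/.06),"spin",None if yaw is None else np.radians(s["eef_rot"][2]-yaw).round(4))
E
python3 -c "
from h import *
go([.5005,.031,.09],-15.7)"
```

```text
t 2.35 tcp [0.4395 0.3557 0.2518] rot [-178.15   -0.24  -18.82] F [ 0.8 -0.5 -0. ] w 0.0878
toolz [ 0.014  0.029 -0.999] d [0.1618 0.2927 0.1531] n 7.0 spin -0.0545
```

Request:
drive_tool([
  {"x": 0.03,"y": 0.054,"z": 0.0,"spin": 0,"fingers": 1},
  {"x": 0.06,"y": 0.108,"z": 0.0,"spin": 0,"fingers": 1},
  {"x": 0.09,"y": 0.162,"z": 0.01,"spin": -0.02,"fingers": 1},
  {"x": 0.12,"y": 0.216,"z": 0.02,"spin": -0.04,"fingers": 1},
  {"x": 0.145,"y": 0.265,"z": 0.05,"spin": -0.054,"fingers": 1},
  {"x": 0.162,"y": 0.293,"z": 0.1,"spin": -0.054,"fingers": 1},
  {"x": 0.162,"y": 0.293,"z": 0.153,"spin": -0.054,"fingers": 1},
  {"x": 0.162,"y": 0.293,"z": 0.153,"spin": -0.054,"fingers": 1},
])

```text
time_s: 3.35
tcp_pos: [0.4978, 0.0302, 0.0875]
eef_rot: [-178.6, -0.1, -15.8]
contact_force: [0.7, -0.0, 0.7]
gripper_width: 0.0878
gripper_force: 0.0
```

```bash
python3 -c "
from h import *
from plant import cams
go([.5005,.031,.022],-15.7)
a=cams.capture('side')['pixels'][:,:,::-1];b=cams.capture('top')['pixels'][:,:,::-1]
cv2.imwrite('pics/g1.png',np.hstack([cv2.resize(a[160:340,250:380],None,fx=3,fy=3,interpolation=2),cv2.resize(b[180:300,280:416],None,fx=3,fy=3,interpolation=2)[:,:400] if 0 else cv2.resize(b[160:340,290:420],None,fx=3,fy=3,interpolation=2)]))
print(proj('side',[.5005,.031,.016]),proj('top',[.5005,.031,.016]))
"
```

```text
t 3.35 tcp [0.4978 0.0302 0.0875] rot [-1.7857e+02 -6.0000e-02 -1.5820e+01] F [ 0.7 -0.   0.7] w 0.0878
toolz [ 0.008  0.024 -1.   ] d [0.0023 0.0001 0.0655] n 2.0 spin -0.0021
[[311.05231304 305.56712626]] [[352.48437388 256.55358509]]
```

View pics/g1.png

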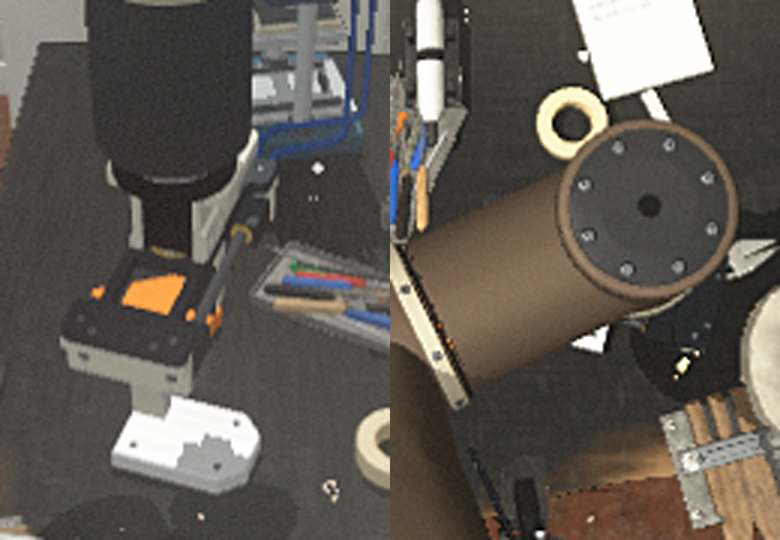

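The side crop shows the open gripper above the aluminium cover, with the near finger over its near edge at about (155,400). The lamp is well clear, so I'll go down and grip.

Request:
drive_tool([
  {"x": 0.0025,"y": 0,"z": 0.03,"spin": 0,"fingers": 1},
  {"x": 0.0025,"y": 0,"z": 0.055,"spin": 0,"fingers": 1},
  {"x": 0.0025,"y": 0,"z": 0.065,"spin": 0,"fingers": 1},
  {"x": 0.0025,"y": 0,"z": 0.065,"spin": 0,"fingers": -0.3},
  {"x": 0.0025,"y": 0,"z": 0.065,"spin": 0,"fingers": -0.3},
  {"x": 0.0025,"y": 0,"z": 0.065,"spin": 0,"fingers": -0.3},
  {"x": 0.0025,"y": 0,"z": 0.065,"spin": 0,"fingers": -0.3},
], newtons=25)

```text
time_s: 4.32
tcp_pos: [0.5029, 0.0322, 0.0244]
eef_rot: [-178.4, -0.3, -15.7]
contact_force: [1.0, 0.7, -0.3]
gripper_width: 0.0533
gripper_force: 0.0
```

```bash
python3 -c "
from h import *
from plant import cams
go([.5005,.031,.022],-15.7)
a=cams.capture('side')['pixels'][:,:,::-1]
cv2.imwrite('pics/g2.png',cv2.resize(a[240:350,250:380],None,fx=5,fy=5,interpolation=2))
"
```

```text
t 4.325 tcp [0.5029 0.0322 0.0244] rot [-178.41   -0.29  -15.75] F [ 1.   0.7 -0.3] w 0.0533
toolz [ 0.012  0.025 -1.   ] d [-0.0019  0.0019  0.0024] n 1.0 spin -0.0008
```

View pics/g2.png

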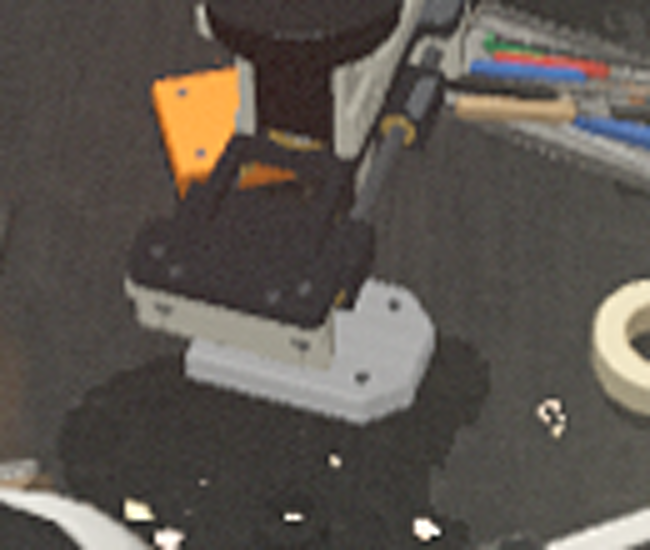

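```bash
python3 -c "
from h import *
y=np.array([-.27,-.963,0]);x=np.array([.963,-.27,0])
T=np.array([.4978,.0302,.0875])
print('pic1 near finger tip',(proj('side',[T+.055*y-[0,0,.019],T-.055*y-[0,0,.019]])-[250,160])*3)
print('body near bottom corners',(proj('side',[T+.0965*y+[0,0,.047]+.039*x,T+.0965*y+[0,0,.047]-.039*x])-[250,160])*3)
T=np.array([.5029,.0322,.0244])
print('pic2 tip',(proj('side',[T+.0267*y-[0,0,.019],T+.048*y-[0,0,.019]])-[250,240])*5)
print('body',(proj('side',[T+.0965*y+[0,0,.047]+.039*x,T+.0965*y+[0,0,.047]-.039*x,T+.0965*y+[0,0,.08]+.039*x])-[250,240])*5)
"
```

```text
pic1 near finger tip [[150.78006268 444.53770355]
 [203.9053493  335.4820435 ]]
body near bottom corners [[183.98998618 438.21224534]
 [ 65.66405982 407.33694524]]
pic2 tip [[290.53787864 386.70081662]
 [273.51067322 423.66603497]]
body [[321.8861247  435.38315643]
 [134.27985905 384.44335444]
 [321.41111403 380.01027316]]
```

The side crop shows the gripper sitting over the cover. The fingers closed to 53 mm above it and the cover did not move. The drawn gripper lies about 13 px higher than the reported pose predicts, so the tips are higher than reported. I'll open the fingers and go down step by step, watching the force.

Request:
drive_tool([
  {"x": 0,"y": 0,"z": 0,"spin": 0,"fingers": 1},
  {"x": 0,"y": 0,"z": 0,"spin": 0,"fingers": 1},
  {"x": -0.002,"y": 0,"z": 0,"spin": 0,"fingers": 1},
  {"x": -0.002,"y": 0,"z": 0,"spin": 0,"fingers": 1},
  {"x": -0.002,"y": 0,"z": 0.004,"spin": 0,"fingers": 1},
  {"x": -0.002,"y": 0,"z": 0.008,"spin": 0,"fingers": 1},
])

```text
time_s: 5.12
tcp_pos: [0.5007, 0.0329, 0.0156]
eef_rot: [-178.4, -0.2, -15.7]
contact_force: [0.2, -0.7, 0.2]
gripper_width: 0.0873
gripper_force: 0.0
```

```bash
python3 -c "
from h import *
go([.5005,.031,.022],-15.7)
y=np.array([-.27,-.963,0]);x=np.array([.963,-.27,0])
T=np.array([.4978,.0302,.0875]);b=T+.0965*y+[0,0,.047]
for sgn,p in((1,(190,395)),(-1,(65,372))):
    p=np.array(p)/3+[250,160]
    print(least_squares(lambda a:proj('side',b+sgn*.039*x+[a[0],0,a[1]])[0]-p,[0,0]).x)
"
```

```text
t 5.125 tcp [0.5007 0.0329 0.0156] rot [-178.44   -0.24  -15.75] F [ 0.2 -0.7  0.2] w 0.0873
toolz [ 0.011  0.025 -1.   ] d [ 0.0004  0.0017 -0.0065] n 1.0 spin -0.0009
[0.00391811 0.03863882]
[0.00180756 0.03168657]
```

Request:
drive_tool([
  {"x": 0,"y": 0,"z": 0.005,"spin": 0,"fingers": 1},
  {"x": 0,"y": 0,"z": 0.009,"spin": 0,"fingers": 1},
  {"x": 0,"y": 0,"z": 0.012,"spin": 0,"fingers": 1},
])

```text
time_s: 5.5
tcp_pos: [0.5007, 0.0331, 0.0035]
eef_rot: [-178.5, -0.2, -15.7]
contact_force: [-0.2, -0.5, -1.0]
gripper_width: 0.0875
gripper_force: 0.0
```

```bash
python3 -c "
from h import *
from plant import cams
go([.5005,.031,.022],-15.7)
a=cams.capture('side')['pixels'][:,:,::-1]
cv2.imwrite('pics/g3.png',cv2.resize(a[240:350,250:380],None,fx=5,fy=5,interpolation=2))
"
```

```text
t 5.5 tcp [0.5007 0.0331 0.0035] rot [-178.46   -0.23  -15.75] F [-0.2 -0.5 -1. ] w 0.0875
toolz [ 0.011  0.025 -1.   ] d [ 0.0004  0.0016 -0.0186] n 1.0 spin -0.0008
```

View pics/g3.png

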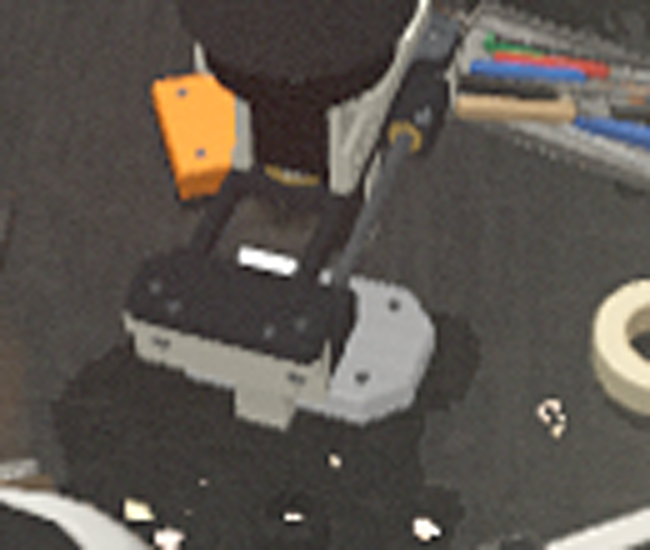

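The near finger is now visible at about (265,415), outside the cover's near edge, with its tip still above the bench. The true height is roughly 30 mm above the reading, so I'll continue down carefully.

Request:
drive_tool([
  {"x": 0,"y": 0,"z": 0.004,"spin": 0,"fingers": 1},
  {"x": 0,"y": 0,"z": 0.008,"spin": 0,"fingers": 1},
  {"x": 0,"y": 0,"z": 0.01,"spin": 0,"fingers": 1},
])

```text
time_s: 5.92
tcp_pos: [0.5008, 0.0334, -0.0064]
eef_rot: [-178.5, -0.2, -15.8]
contact_force: [-0.4, 0.6, 0.4]
gripper_width: 0.0873
gripper_force: 0.0
```

Request:
drive_tool([
  {"x": 0,"y": 0,"z": 0.002,"spin": 0,"fingers": 1},
  {"x": 0,"y": 0,"z": 0.004,"spin": 0,"fingers": 1},
])

```text
time_s: 6.18
tcp_pos: [0.5011, 0.0335, -0.0102]
eef_rot: [-178.4, -0.3, -15.7]
contact_force: [0.3, 0.2, 0.3]
gripper_width: 0.0874
gripper_force: 0.0
```

Request:
drive_tool([
  {"x": 0,"y": 0,"z": 0,"spin": 0,"fingers": 0.2},
  {"x": 0,"y": 0,"z": 0,"spin": 0,"fingers": 0},
  {"x": 0,"y": 0,"z": 0,"spin": 0,"fingers": 0},
  {"x": 0,"y": 0,"z": 0,"spin": 0,"fingers": 0},
  {"x": 0,"y": 0,"z": 0,"spin": 0,"fingers": 0},
], newtons=25)

```text
time_s: 6.8
tcp_pos: [0.5011, 0.0336, -0.0101]
eef_rot: [-178.4, -0.3, -15.7]
contact_force: [0.0, 0.1, 0.8]
gripper_width: 0.0669
gripper_force: 24.9
```

Gripped at 66.9 mm. Now I'll fit the outlines of the cover and the red rubber in the first top view, and check in the side view whether gripping moved the cover.

```bash
cat > fit.py <<'E'
from h import *
def poly(a,b,c,f=None):
    f=a if f is None else f
    return np.array([[-a,-b],[f-c,-b],[f,-b+c],[f,b-c],[f-c,b],[-a,b]])
def render(polys,box,S=8):
    x0,y0,w,h=box; m=np.zeros((h*S,w*S),np.uint8)
    for p in polys: cv2.fillConvexPoly(m,np.round(((p-[x0,y0]+.5)*S-.5)*16).astype(np.int32),255,shift=4)
    return cv2.resize(m,(w,h),interpolation=cv2.INTER_AREA)/255.
def place(pl,x,y,th,z):
    c,s=np.cos(th),np.sin(th); return np.c_[pl@np.array([[c,s],[-s,c]])+[x,y],np.full(len(pl),z)]
def fit(tgt,box,make,p0,sc):
    from scipy.optimize import minimize
    f=lambda u:((render(make(p0+u*sc),box)-tgt)**2).sum()
    b=None
    for k in range(3):
        r=minimize(f,np.zeros(len(p0)) if b is None else b.x,method="Nelder-Mead",options=dict(initial_simplex=np.vstack([np.zeros(len(p0))]+[np.eye(len(p0))[i] for i in range(len(p0))])+(0 if b is None else b.x),maxiter=600,xatol=.01,fatol=1e-3)); b=r
    return p0+b.x*sc,b.fun
E
python3 - <<'E'
from fit import *
im=cv2.imread("pics/top0.png").astype(float)
x0,y0,w,h=box=(325,225,55,60); g=im[y0:y0+h,x0:x0+w].min(2); bg=np.median(g); t=np.clip((g-bg)/(255-bg)*1.0,0,1)
mk=lambda p:[cv2.convexHull(np.vstack([proj("top",place(poly(.0485,.0335,.014+p[3]),p[0],p[1],p[2],z)) for z in(.002,.016)]).astype(np.float32))[:,0]]
print("cover",fit(t,box,mk,np.array([.5005,.031,np.radians(-15.7),0]),np.array([.003,.003,.03,.002])))
x0,y0,w,h=box=(183,255,36,45); c=im[y0:y0+h,x0:x0+w]; 
d=c[:,:,2]-c[:,:,1]; t=np.clip(d/np.percentile(d,90),0,1)
yel=(c[:,:,1]>70)&(c[:,:,0]<90)&(c[:,:,2]>120); t[yel]=1
mk=lambda p:[proj("top",place(poly(p[3],p[4],p[5]),p[0],p[1],p[2],.055)).astype(np.float32)]
print("mould",fit(t,box,mk,np.array([.4530,.4365,np.radians(14),.035,.020,.010]),np.array([.003,.003,.03,.002,.002,.003])))
from plant import cams
a=cams.capture("side")["pixels"][:,:,::-1].astype(np.uint8); s=cv2.imread("pics/side0.png")
for (u,v) in((329,301),(322,315)):
    T=cv2.resize(s[v-5:v+6,u-4:u+5],None,fx=6,fy=6,interpolation=2);I=cv2.resize(a[v-11:v+12,u-10:u+11],None,fx=6,fy=6,interpolation=2)
    q=cv2.matchTemplate(I,T,cv2.TM_CCOEFF_NORMED);_,mx,_,l=cv2.minMaxLoc(q);print("shift px",(np.array(l)/6-6).round(2),mx)
from h import go
print(proj("side",[.5,.03,.016])-proj("side",[.5,.031,.016]))
E
```

```text
cover (array([ 0.50168122,  0.03137466, -0.27756804,  0.00284712]), np.float64(7.6627496955478085))
mould (array([0.45377265, 0.43735519, 0.23847801, 0.0350614 , 0.01932475,
       0.00889715]), np.float64(11.743897634190319))
shift px [0. 0.] 0.9852277636528015
shift px [0.83 5.  ] 0.72637939453125
[[-0.03125013  0.34772734]]
```

```bash
python3 -c "
from h import *
go([.501,.0336,.22]);go([.4532,.4396,.22],13.7);go([.4532,.4396,.038],13.7)"
```

```text
t 6.85 tcp [ 0.501   0.0335 -0.0101] rot [-178.44   -0.25  -15.75] F [0.4 0.4 0.4] w 0.0669
toolz [ 0.012  0.025 -1.   ] d [ 0.001  -0.0063 -0.23  ] n 4.0 spin None
t 6.85 tcp [ 0.501   0.0335 -0.0101] rot [-178.44   -0.25  -15.75] F [0.4 0.4 0.4] w 0.0669
toolz [ 0.012  0.025 -1.   ] d [-0.1552 -0.384  -0.2204] n 8.0 spin -0.5139
t 6.85 tcp [ 0.501   0.0335 -0.0101] rot [-178.44   -0.25  -15.75] F [0.4 0.4 0.4] w 0.0669
toolz [ 0.012  0.025 -1.   ] d [-0.156  -0.379  -0.0384] n 7.0 spin -0.5139
```

Request:
drive_tool([
  {"x": 0,"y": 0,"z": -0.04,"spin": 0,"fingers": 0},
  {"x": 0,"y": 0,"z": -0.1,"spin": 0,"fingers": 0},
  {"x": 0,"y": -0.02,"z": -0.155,"spin": 0,"fingers": 0},
  {"x": -0.01,"y": -0.05,"z": -0.2,"spin": -0.05,"fingers": 0},
  {"x": -0.03,"y": -0.1,"z": -0.225,"spin": -0.15,"fingers": 0},
  {"x": -0.052,"y": -0.155,"z": -0.225,"spin": -0.25,"fingers": 0},
  {"x": -0.075,"y": -0.21,"z": -0.225,"spin": -0.35,"fingers": 0},
  {"x": -0.1,"y": -0.265,"z": -0.222,"spin": -0.45,"fingers": 0},
  {"x": -0.125,"y": -0.32,"z": -0.22,"spin": -0.514,"fingers": 0},
  {"x": -0.145,"y": -0.365,"z": -0.22,"spin": -0.514,"fingers": 0},
])

```text
time_s: 8.1
tcp_pos: [0.4567, 0.4204, 0.2181]
eef_rot: [-178.8, -0.9, 13.8]
contact_force: [0.9, 0.3, -2.3]
gripper_width: 0.067
gripper_force: 24.9
```

```bash
python3 -c "
from h import *
go([.4532,.4396,.12],13.7)"
```

```text
t 8.1 tcp [0.4567 0.4204 0.2181] rot [-178.81   -0.9    13.79] F [ 0.9  0.3 -2.3] w 0.067
toolz [ 0.01   0.024 -1.   ] d [-0.0003 -0.0174  0.0985] n 2.0 spin 0.0015
```

Request:
drive_tool([
  {"x": 0,"y": -0.018,"z": 0.03,"spin": 0,"fingers": 0},
  {"x": 0,"y": -0.017,"z": 0.08,"spin": 0,"fingers": 0},
  {"x": 0,"y": -0.016,"z": 0.13,"spin": 0,"fingers": 0},
  {"x": -0.001,"y": -0.016,"z": 0.153,"spin": 0,"fingers": 0},
  {"x": -0.001,"y": -0.016,"z": 0.153,"spin": 0,"fingers": 0},
])

```text
time_s: 8.72
tcp_pos: [0.4537, 0.436, 0.0638]
eef_rot: [-179.0, -0.7, 13.7]
contact_force: [0.2, 0.0, -1.9]
gripper_width: 0.0667
gripper_force: 24.9
```

```bash
python3 -c "
from h import *
from plant import cams
go([.4532,.4396,.038],13.7)
a=cams.capture('side')['pixels'][:,:,::-1];b=cams.capture('top')['pixels'][:,:,::-1]
cv2.imwrite('pics/s4.png',a);cv2.imwrite('pics/t4.png',b)
cv2.imwrite('pics/g4.png',np.hstack([cv2.resize(a[150:240,270:370],None,fx=5,fy=6,interpolation=2)[:,:400],cv2.resize(b[210:300,170:250],None,fx=5,fy=6,interpolation=2)]))
"
```

```text
t 8.725 tcp [0.4537 0.436  0.0638] rot [-178.98   -0.74   13.68] F [ 0.2  0.  -1.9] w 0.0667
toolz [ 0.008  0.02  -1.   ] d [ 0.0001 -0.0032  0.0258] n 1.0 spin -0.0004
```

View pics/g4.png

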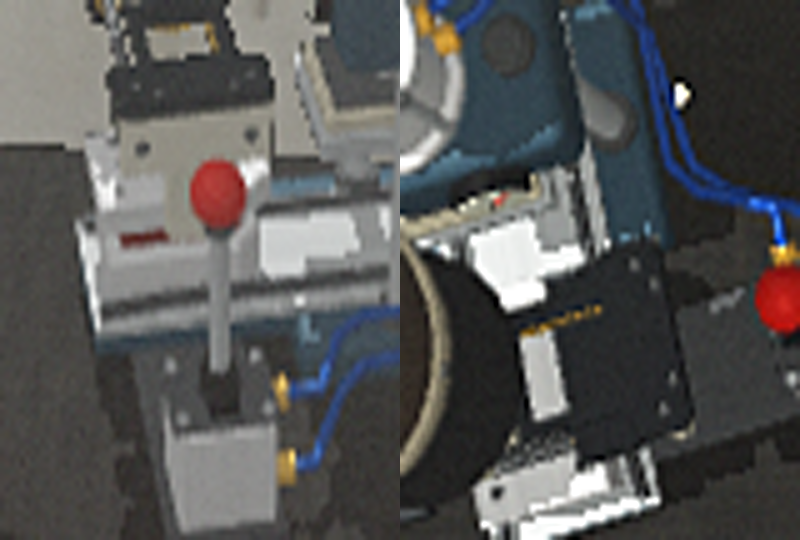

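The left half shows the cover held level above the mould, rear end at about (85,160), with the red rubber still visible at (145,238). In the top half the cover's rear left screw shows at about (497,493). I'll use that screw to check the xy position numerically.

```bash
python3 - <<'E'
from fit import *
U=lambda p,s,o:(np.array(p)+.5)/s-.5+o
c=np.array([.50168,.03137]);th=-.27757
Rm=lambda t:np.array([[np.cos(t),-np.sin(t)],[np.sin(t),np.cos(t)]])
im=cv2.imread("pics/top0.png").astype(float).min(2); i4=cv2.imread("pics/t4.png").astype(float).min(2)
def dark(im,p):
    u,v=np.round(p).astype(int); w=im[v-2:v+3,u-2:u+3]; w=np.clip(np.percentile(w,75)-w,0,None); w[w<.3*w.max()]=0
    yy,xx=np.mgrid[v-2:v+3,u-2:u+3]; return np.array([(w*xx).sum(),(w*yy).sum()])/w.sum()
for T in [(197,278),(230,140),(135,116),(101,254)]:
    p=dark(im,U(T,6,[325,225])); w=onplane("top",p,.016); print("local",(Rm(-th)@(w-c)).round(4))
    
l=None
p=np.array([(497-400+.5)/5-.5+170,(493+.5)/6-.5+210]);q=dark(i4,p);print(p,q)
print(i4[286:300,183:197].astype(int))
for z in(.08,.09,.10):print(z,onplane("top",q,z),onplane("top",p,z))
E
```

```text
local [-0.0359 -0.0232]
local [ 0.0283 -0.0221]
local [0.0284 0.0217]
local [-0.0357  0.0213]
[189.   291.75] [188.95892351 291.64305949]
[[ 34  32  29  35  30  24  32  53  54  73 100  72  63 103]
 [ 33  35  30  31  25  32  85  87 108  80  65  56 110 109]
 [ 34  30  25  21  68  85 136  89  86 105 136 182 191 189]
 [ 30  26  14  50 108 127  98 180 199 188 185 188 188 185]
 [ 29  15  86 168 198 198 192 196 192 190 183 180 184 183]
 [ 29  86 186 199 199 115  59  97 181 190 183 181 183 182]
 [ 40  61 173 192 200  81  19 128 188 189 185 177 182 184]
 [ 50  34 165 191 197 158 139 178 187 186 186 181 178 176]
 [ 47  36 135 185 190 188 186 183 186 189 186 182 177 255]
 [ 49  40  84 175 190 190 185 182 183 187 187 183 150 203]
 [ 44  36  50 169 186 189 186 184 165 199 171 124 121 116]
 [ 46  43  25 255 255 214 163 125  80 138 139 255 255 250]
 [ 46  50  36  81  66 255 180 100  24 128 130 254 253 248]
 [ 48  50  49  39  29 165 122  98  16 121 122 252 255 255]]
0.08 [0.41597449 0.45337204] [0.41570074 0.45326331]
0.09 [0.41564599 0.4504042 ] [0.41537451 0.45029637]
0.1 [0.41531749 0.44743636] [0.41504828 0.44732943]
```

```bash
python3 - <<'E'
from h import *
q=np.array([188.96,291.64])
for z in(.08,.09,.10,.11):
    w=onplane("top",q,z); c=w+[.0400,-.0127]; 
    C=lambda lx,ly,lz:[c[0]+lx*.9716-ly*.2368,c[1]+lx*.2368+ly*.9716,z-lz]
    print(z,proj("side",[*w,z])[0].round(1),"corner rear -y top/bot",proj("side",[C(-.0485,-.0335,0),C(-.0485,-.0335,.016),C(-.0485,.0335,0),C(.0345,-.0335,.016)]).round(1).tolist())
s=cv2.imread("pics/s4.png").astype(int).mean(2).astype(int)
print("cols",list(range(284,326,1)))
for v in range(168,194):print(v,*[f"{a:3d}" for a in s[v,284:326]])
E
```

```text
0.08 [291.3 175.7] corner rear -y top/bot [[289.4, 186.8], [289.6, 191.6], [286.3, 174.0], [319.3, 188.6]]
0.09 [290.9 173.2] corner rear -y top/bot [[289.0, 184.3], [289.3, 189.2], [285.9, 171.5], [319.1, 186.2]]
0.1 [290.6 170.7] corner rear -y top/bot [[288.6, 181.7], [288.9, 186.7], [285.5, 169.0], [318.9, 183.7]]
0.11 [290.2 168.2] corner rear -y top/bot [[288.2, 179.2], [288.5, 184.2], [285.1, 166.4], [318.8, 181.2]]
cols [284, 285, 286, 287, 288, 289, 290, 291, 292, 293, 294, 295, 296, 297, 298, 299, 300, 301, 302, 303, 304, 305, 306, 307, 308, 309, 310, 311, 312, 313, 314, 315, 316, 317, 318, 319, 320, 321, 322, 323, 324, 325]
168 148 145 150 148 146 145 149 154  72  54  55  54  59  56  54  59  50  54  53  57  56  64  71  64  72  71  81  81  81  96  93 110 112 111 128 126 146 147 145 144 142 153
169 147 145 147 150 152 149 147 152  65  76  69  64  63  65  64  66  80  82  81  98  89 110 113 110 129 124 143 146 146 145 145 141 141 142 143 142 144 142 141 141 134 150
170 148 150 146 147 148 146 149 151  87  95 130 113 109 107 111 124 144 142 145 144 145 144 144 142 142 141 140 1
[... 3314 characters left out ...]
 207 205 206
190  71  77 223 214 215 190 144 167 167 173  82  63  78  81  77  92  97 115 110 116 138 133 153 138 141 149 149 156 125 113 105 120 173 166 141 135 129 128 209 203 204 203
191  68  67 229 213 211 204 146 160 166 165 133 120 137 135 135 151 151 170 167 170 167 168 167 165 168 167 169 160 133 131 121 118 163 164 136 133 130 127 211 203 202 203
192  66  56 191 214 210 214 148 154 166 167 167 172 170 169 171 168 170 164 164 164 163 162 164 159 160 157 159 147 131 130 122 117 144 142 132 127 134 126 209 205 203 202
193  70  60 129 212 212 198 141 152 166 166 167 164 166 163 163 158 154 152 152 152 145 145 141 141 142 144 141 139 133 128 122 117 146 144 134 134 131 128 212 206 207 206
```

```bash
python3 -c "
from h import *
go([.4519,.4355,.050],13.7);go([.4519,.4355,.041],13.7)"
```

```text
t 8.825 tcp [0.4552 0.438  0.0671] rot [-178.76   -1.     13.71] F [ 1.1  0.3 -2.4] w 0.0667
toolz [ 0.012  0.025 -1.   ] d [-0.0041  0.002   0.0169] n 1.0 spin 0.0002
t 8.825 tcp [0.4552 0.438  0.0671] rot [-178.76   -1.     13.71] F [ 1.1  0.3 -2.4] w 0.0667
toolz [ 0.012  0.025 -1.   ] d [-0.0042  0.0022  0.0259] n 1.0 spin 0.0002
```

```bash
python3 -c "
from h import *
from plant import cams
go([.4532,.4384,.050],13.7);go([.4532,.4384,.041],13.7)
b=cams.capture('top')['pixels'][:,:,::-1];i4=b.astype(float).min(2)
a=cams.capture('side')['pixels']
w=i4[288:296,186:193];print(w.astype(int));w=np.clip(150-w,0,None)[1:,1:6];yy,xx=np.mgrid[289:296,187:192];q=np.array([(w*xx).sum(),(w*yy).sum()])/w.sum();print(q)
for z in(.09,.093):print(onplane('top',q,z)+[.0400,-.0127])
go([.4532,.4384,.041],13.7)"
```

```text
t 8.825 tcp [0.4552 0.438  0.0671] rot [-178.76   -1.     13.71] F [ 1.1  0.3 -2.4] w 0.0667
toolz [ 0.012  0.025 -1.   ] d [-0.0021 -0.0005  0.017 ] n 1.0 spin 0.0002
t 8.825 tcp [0.4552 0.438  0.0671] rot [-178.76   -1.     13.71] F [ 1.1  0.3 -2.4] w 0.0667
toolz [ 0.012  0.025 -1.   ] d [-0.0023 -0.0003  0.026 ] n 1.0 spin 0.0002
[[ 18  47 130 122 139 114 133]
 [ 80 147 147 184 199 193 185]
 [195 204 164 152 190 194 187]
 [203 173  75  33 177 192 185]
 [197 134  43  50 175 190 187]
 [195 195 187 183 184 185 188]
 [188 192 184 181 182 185 189]
 [190 190 187 182 184 185 192]]
[188.47030879 291.50118765]
[0.4560338  0.43895341]
[0.45593428 0.43805992]
t 8.925 tcp [0.4555 0.4385 0.068 ] rot [-178.68   -1.08   13.7 ] F [-1.6  0.8 -2.2] w 0.0667
toolz [ 0.013  0.027 -1.   ] d [-0.0028  0.0002  0.027 ] n 1.0 spin 0.0001
```

Request:
drive_tool([
  {"x": -0.0025,"y": 0,"z": 0.006,"spin": 0,"fingers": 0},
  {"x": -0.0025,"y": 0,"z": 0.012,"spin": 0,"fingers": 0},
  {"x": -0.0025,"y": 0,"z": 0.015,"spin": 0,"fingers": 0},
  {"x": -0.0025,"y": 0,"z": 0.017,"spin": 0,"fingers": 0},
  {"x": -0.0025,"y": 0,"z": 0.019,"spin": 0,"fingers": 0},
  {"x": -0.0025,"y": 0,"z": 0.019,"spin": 0,"fingers": 0},
])

```text
time_s: 9.68
tcp_pos: [0.4527, 0.4375, 0.0472]
eef_rot: [-178.8, -1.0, 13.7]
contact_force: [0.3, -0.2, -2.4]
gripper_width: 0.0668
gripper_force: 24.9
```

Request:
drive_tool([
  {"x": 0.0005,"y": 0,"z": 0.0015,"spin": 0,"fingers": 0},
  {"x": 0.0005,"y": 0,"z": 0.003,"spin": 0,"fingers": 0},
  {"x": 0.0005,"y": 0,"z": 0.0045,"spin": 0,"fingers": 0},
  {"x": 0.0005,"y": 0,"z": 0.0045,"spin": 0,"fingers": 0},
])

```text
time_s: 10.18
tcp_pos: [0.4531, 0.4377, 0.0427]
eef_rot: [-178.8, -1.0, 13.7]
contact_force: [0.5, 0.4, -3.3]
gripper_width: 0.0673
gripper_force: 24.9
```

Request:
drive_tool([
  {"x": 0,"y": 0,"z": 0.0015,"spin": 0,"fingers": 0},
  {"x": 0,"y": 0,"z": 0.003,"spin": 0,"fingers": 0},
  {"x": 0,"y": 0,"z": 0.003,"spin": 0,"fingers": 0},
])

```text
time_s: 10.55
tcp_pos: [0.4532, 0.4378, 0.0398]
eef_rot: [-178.8, -1.0, 13.7]
contact_force: [0.2, 0.3, -2.3]
gripper_width: 0.0668
gripper_force: 24.9
```

Request:
drive_tool([
  {"x": 0,"y": 0,"z": 0.0015,"spin": 0,"fingers": 0},
  {"x": 0,"y": 0,"z": 0.003,"spin": 0,"fingers": 0},
  {"x": 0,"y": 0,"z": 0.003,"spin": 0,"fingers": 0},
])

```text
time_s: 10.92
tcp_pos: [0.4535, 0.4381, 0.038]
eef_rot: [-178.7, -1.0, 13.7]
contact_force: [-2.6, -1.7, 5.2]
gripper_width: 0.0668
gripper_force: 24.8
```

The cover met its seat exactly at the expected height: the reading was 0.038, and the computed seated height is 0.0379. I'll release, lift and move behind the mould.

Request:
drive_tool([
  {"x": 0,"y": 0,"z": -0.002,"spin": 0,"fingers": 1},
  {"x": 0,"y": 0,"z": -0.002,"spin": 0,"fingers": 1},
  {"x": 0,"y": 0,"z": -0.002,"spin": 0,"fingers": 1},
  {"x": 0,"y": 0,"z": -0.002,"spin": 0,"fingers": 1},
  {"x": 0,"y": 0,"z": -0.03,"spin": 0,"fingers": 1},
  {"x": -0.01,"y": 0,"z": -0.06,"spin": 0,"fingers": 0.5},
  {"x": -0.06,"y": 0,"z": -0.07,"spin": 0,"fingers": -0.3},
  {"x": -0.085,"y": 0,"z": -0.05,"spin": 0,"fingers": -0.3},
  {"x": -0.085,"y": 0,"z": -0.04,"spin": 0,"fingers": -0.3},
])

```text
time_s: 12.05
tcp_pos: [0.3688, 0.4162, 0.0753]
eef_rot: [-178.8, -1.0, 13.8]
contact_force: [-0.3, -0.3, 0.4]
gripper_width: 0.0533
gripper_force: 0.0
```

```bash
cat > cov.py <<'E'
from fit import *
from plant import cams
im=cams.capture("top")["pixels"].astype(float); im=im[:,:,::-1]; cv2.imwrite("pics/last_t.png",im)
s=cams.capture("side")["pixels"][:,:,::-1]; cv2.imwrite("pics/last_s.png",s)
E
python3 - <<'E'
import cov
from h import *
g=cv2.imread("pics/last_t.png").astype(int).min(2)
# where cover screws would be if seated: top z=.064
c=np.array([.4538,.4374]);th=np.radians(13.7);Rm=np.array([[np.cos(th),-np.sin(th)],[np.sin(th),np.cos(th)]])
for l in[(-.0358,-.0225),(-.0358,.0215),(.0284,-.0222),(.0284,.0217)]:
    p=proj("top",[*(c+Rm@l),.064])[0]; u,v=np.round(p).astype(int); print("pred",p.round(1));print(g[v-3:v+4,u-3:u+4])
go([.4538-.085*.9716,.4374-.085*.237,.038])
E
```

```text
pred [208.6 288.1]
[[253 254 254 254 255 255 179]
 [254 255 255 255 255 255 236]
 [255 253 191 227 255 255 255]
 [255 228  82 140 255 255 255]
 [255 255 213 249 255 255 255]
 [255 255 255 255 233 231 146]
 [255 226 177 130  81  89  61]]
pred [192.1 292.6]
[[255 255 255 255 255 254 254]
 [255 255 255 255 255 255 254]
 [255 255 204 104 238 255 254]
 [ 84 213 107  70 255 255 255]
 [ 13  39  18 168 255 255 255]
 [ 37  28  22  34 122 255 255]
 [ 34  36  32  27  16  50 181]]
pred [202.9 264.2]
[[253 254 255 255 255 227 154]
 [253 255 255 255 255 255 254]
 [254 255 237 198 255 255 255]
 [254 255 131  68 251 255 255]
 [254 255 243 195 255 255 255]
 [253 255 255 255 255 255 255]
 [253 253 253 254 254 254 255]]
pred [186.5 268.6]
[[255 255 255 255 254 253 253]
 [255 255 253 255 255 254 253]
 [255 255 163 211 255 255 253]
 [255 238  97 183 255 255 253]
 [255 255 255 255 255 254 253]
 [255 255 255 255 254 254 253]
 [255 254 254 253 253 254 254]]
t 12.15 tcp [0.3701 0.4166 0.0747] rot [-178.83   -0.93   13.73] F [ 1.   0.1 -0.3] w 0.0456
toolz [ 0.011  0.024 -1.   ] d [0.0007 0.0004 0.0367] n 1.0 spin None[ WARN:0@0.766] global loadsave.cpp:1063 imwrite_ Unsupported depth image for selected encoder is fallbacked to CV_8U.
```

```bash
cat > seat.py <<'E'
from h import *
def dk(g,p,n=3):
    u,v=np.round(p).astype(int); w=g[v-n:v+n+1,u-n:u+n+1].astype(float); m=np.percentile(w,70); w=np.clip(m-w,0,None); i=np.unravel_index(w[1:-1,1:-1].argmax(),(2*n-1,2*n-1)); 
    v2,u2=v-n+1+i[0],u-n+1+i[1]; w=np.clip(m-g[v2-1:v2+2,u2-1:u2+2].astype(float),0,None); yy,xx=np.mgrid[v2-1:v2+2,u2-1:u2+2]; return np.array([(w*xx).sum(),(w*yy).sum()])/w.sum()
def seat(c,th=np.radians(13.7),z=.064,ls=((-.0358,-.0225),(-.0358,.0215),(.0284,-.0222),(.0284,.0217))):
    gt=cv2.imread("pics/last_t.png").astype(int).min(2);gs=cv2.imread("pics/last_s.png").astype(int).min(2)
    Rm=np.array([[np.cos(th),-np.sin(th)],[np.sin(th),np.cos(th)]])
    for l in ls:
        P=[*(np.array(c)+Rm@l),z]; a,b=dk(gs,proj("side",P)[0]),dk(gt,proj("top",P)[0])
        t,e=tri(a,b); w=onplane("top",b,z); print("tri",t.round(4),e.round(1),"side px",a.round(1),proj("side",P)[0].round(1),"centre top-only",(w-Rm@l).round(4))
E
python3 -c "
from seat import *
seat([.4538,.4374])"
```

```text
tri [0.4248 0.4109 0.0521] 0.2 side px [293.  192.4] [292.8 189.6] centre top-only [0.4543 0.4383]
tri [0.4128 0.4531 0.0649] 1.3 side px [291.7 180. ] [290.6 181.1] centre top-only [0.4497 0.4403]
tri [0.487  0.4208 0.0727] 0.3 side px [315.9 184.9] [315.5 187.3] centre top-only [0.4543 0.4379]
tri [0.4784 0.4681 0.0578] 0.8 side px [314.4 180.1] [312.8 178.9] centre top-only [0.4537 0.4381]
```

Request:
drive_tool([
  {"x": 0,"y": 0.0,"z": 0.02,"spin": 0,"fingers": -0.3},
  {"x": 0,"y": 0.0,"z": 0.038,"spin": 0,"fingers": -0.3},
  {"x": 0.01,"y": 0.0,"z": 0.038,"spin": 0,"fingers": -0.3},
  {"x": 0.02,"y": 0.0,"z": 0.038,"spin": 0,"fingers": -0.3},
  {"x": 0.02,"y": 0.0,"z": 0.038,"spin": 0,"fingers": -0.3},
])

```text
time_s: 12.78
tcp_pos: [0.3916, 0.4233, 0.0385]
eef_rot: [-178.7, -1.0, 13.6]
contact_force: [0.3, 0.2, -0.6]
gripper_width: 0.0308
gripper_force: 0.0
```

```bash
python3 -c "
from h import *
go([.4541-.058*.9716,.4381-.058*.237,.036],14)"
```

```text
t 12.775 tcp [0.3916 0.4233 0.0385] rot [-178.71   -1.04   13.64] F [ 0.3  0.2 -0.6] w 0.0308
toolz [ 0.012  0.026 -1.   ] d [0.0062 0.0005 0.0026] n 1.0 spin -0.0063
```

Request:
drive_tool([
  {"x": 0.006,"y": 0.0,"z": 0.001,"spin": 0,"fingers": -0.3},
  {"x": 0.016,"y": 0.0,"z": 0.001,"spin": 0,"fingers": -0.3},
  {"x": 0.044,"y": 0.0,"z": 0.001,"spin": 0,"fingers": -0.3},
  {"x": 0.044,"y": 0.0,"z": 0.001,"spin": 0,"fingers": -0.3},
])

```text
time_s: 13.28
tcp_pos: [0.4343, 0.4335, 0.0376]
eef_rot: [-178.7, -1.0, 13.6]
contact_force: [-0.5, -0.7, -0.7]
gripper_width: 0.0309
gripper_force: 0.0
```

```bash
python3 - 2>/dev/null <<'E'
from h import *
go([.4541,.4381,.036],14)
import cov
g=cv2.imread("pics/last_t.png").astype(int).min(2)
for s in(.03,.04,.05,.06):
    c=np.array([.4541,.4381])+s*np.array([.9716,.237]);print(s,[proj("top",[*(c+np.array([[.9716,-.2368],[.2368,.9716]])@l),.064])[0].round(1).tolist() for l in((-.0358,-.0225),(-.0358,.0215),(-.0485,-.0335),(-.0485,.0335))])
for v in range(258,294):print(v,*[f"{a:3d}" for a in g[v,180:216]])
E
```

```text
t 13.275 tcp [0.4343 0.4335 0.0376] rot [-178.75   -1.02   13.65] F [-0.5 -0.7 -0.7] w 0.0309
toolz [ 0.012  0.025 -1.   ] d [0.0203 0.0002 0.0019] n 1.0 spin -0.0061
0.03 [[205.7, 276.7], [189.3, 281.2], [210.9, 280.4], [185.9, 287.2]]
0.04 [[204.8, 273.0], [188.4, 277.5], [210.0, 276.6], [185.0, 283.4]]
0.05 [[203.9, 269.3], [187.6, 273.7], [209.2, 272.9], [184.2, 279.7]]
0.06 [[203.1, 265.6], [186.7, 270.0], [208.3, 269.2], [183.3, 276.0]]
258 255 254 254 253 253 253 253 253 253 253 253 253 253 253 253 253 253 253 253 252 252 253 253 253 255 255 159  79  53  49  84 163 161 149  36  31
259 255 255 254 254 253 252 253 253 253 252 253 253 253 253 253 253 253 254 253 252 252 252 253 253 255 255 182  97  54  59  50 161 158 168  56  28
260 255 255 255 255 253 253 253 253 253 253 253 253 253 253 253 253 253 254 253 252 252 253 253 253 255 255 233 108  63  54  25 165 159 172  41  26
261 227 255 255 255 255 255 254 254 254 253 253 253 253 253 253 253 253 253 253 253 252 252 253 253 254 255 255 128  76  53  39 130 160 163  84  27
262  65 149 255 255 255 255 255 255 255 254 253 253 253 253 2
[... 3974 characters left out ...]
  33  33  34  31  34  33  34  31  30  28  41  41  32  47  42  45  44  41  39  44  42  47  36  30  26  34  41
290  28  92 121  91  76  42  29  26  31  32  34  34  33  29  29  33  34  31  31  42  42  38  42  40  39  41  38  42  38  39  38  33  41  26  47  73
291  44 121 104  87  54  29  34  32  35  31  30  33  33  28  32  34  32  30  46  44  32  42  41  40  39  28  36  36  38  40  38  40  40  35  45  36
292  90 119  96  75  42  32  30  30  31  34  32  31  35  33  32  34  30  61  99  61  37  25  36  31  38  36  42  43  39  41  39  39  42  35  29  35
293 121 109  91  59  31  29  33  37  32  31  37  31  34  31  28  28  31  29  46  28  44  52  41  38  37  38  41  39  42  35  41  39  41  38  25  26
```

```bash
cat > front.py <<'E'
from h import *
g=cv2.imread("pics/last_t.png").astype(int).min(2)
th=np.radians(13.8);Rm=np.array([[np.cos(th),-np.sin(th)],[np.sin(th),np.cos(th)]]);c0=np.array([.4541,.4381])
best=[]
from scipy.ndimage import map_coordinates
for s in np.arange(0,.125,.0005):
    ls=[(.0284,-.0222),(.0284,.0217)]; P=np.array([proj("top",[*(c0+Rm@(np.array(l)+[s,0])),.064])[0] for l in ls])
    v=map_coordinates(g.astype(float),P[:,::-1].T,order=1); best.append((s,v[0],v[1]))
b=np.array(best);i=np.argsort(b[:,1:].sum(1))[:8];print(b[i].round(4))
E
python3 front.py
```

```text
[[ 0.072  37.831  33.7895]
 [ 0.0725 36.5226 35.1889]
 [ 0.0715 39.7045 32.4828]
 [ 0.073  35.7792 36.6503]
 [ 0.071  42.1433 31.1606]
 [ 0.0735 35.6004 38.185 ]
 [ 0.074  36.8564 39.7701]
 [ 0.0745 38.8646 41.2934]]
```

```bash
python3 - <<'E'
from h import *
g=cv2.imread("pics/last_t.png").astype(int).min(2)
exec(open("front.py").read().split("best=[]")[0])
for s in(.03,.04,.05):print(s,[proj("top",[*(c0+Rm@(np.array(l)+[s,0])),.064])[0].round(1).tolist() for l in((.0284,-.0222),(.0284,.0217),(.0485,0))])
for v in range(236,260):print(v,*[f"{a:3d}" for a in g[v,174:208]])
g=cv2.imread("pics/last_s.png").astype(int).min(2)
for s in(.03,.04,.05):print(s,[proj("side",[*(c0+Rm@(np.array(l)+[s,0])),.064])[0].round(1).tolist() for l in((.0284,-.0222),(.0284,.0217),(.0485,-.0195),(.0485,.0195),(.0345,-.0335))])
for v in range(172,194):print(v,*[f"{a:3d}" for a in g[v,306:346]])
E
```

```text
0.03 [[199.9, 253.0], [183.7, 257.4], [190.0, 247.9]]
0.04 [[199.1, 249.3], [182.8, 253.7], [189.1, 244.2]]
0.05 [[198.2, 245.6], [182.0, 250.1], [188.3, 240.5]]
236 212 146  94  57  85  90  93  89  82  76  73  73  69  71  65  54  47  53  54  50  46  45  47  38  41  43  39  36  33  39  35  47 152 160
237 130  71  79  78  89  85  79  76  75  73  72  66  52  59  53  43  42  37  38  40  39  37  36  34  33  33  26  80  41  53  56  84 158 165
238  50  65  79  75  72  71  71  66  61  58  47  46  37  44  35  36  37  30  31  29  34  26  29  63  81  74 109 151 155  81  74  41 158 159
239  63  67  67  65  65  57  50  52  45  44  46  46  41  41  34  33  27  32  30  27  26  14 144  88 146 129 117 158 159 154 151  35 160 160
240  62  59  55  53  41  49  42  39  35  38  45  49  44  41  35  27  24  25  24  21  14   6 121  91 140 152  88 154 158 116  84  40 100 155
241  50  44  44  47  47  44  42  39  38  45  47  48  42  29  17  53  46  74  71  65  58  21  97 118 115 158  72 135 157 122  54  53  82 159
242  43  42  42  39  42  40  34  34  35  33  15  41  95 126 200 176  81  91 128 128 129 128 155 12
[... 5587 characters left out ...]
 130 145 185 208 204 205 166 136 138 142 141
190 165 165 164 196 184 169 126 112 105 123 165 147 140 135 135 139 139 133 140 141 139 139 139 142 140 143 143 140 132 133 163 207 203 206 208 211 138 140 142 138
191 153 142 144 135 139 135 134 130 121 118 141 139 139 140 141 143 140 142 139 143 142 145 143 147 147 145 146 143 132 132 139 210 205 190 191 192 139 142 140 144
192 140 141 142 141 142 138 136 132 120 121 144 143 142 144 143 143 138 143 142 146 144 143 145 144 146 145 138 140 132 135 137 193 197 137 139 143 141 144 145 144
193 142 144 144 144 144 141 132 128 122 119 147 146 146 147 144 144 143 144 140 142 147 145 146 144 142 146 138 134 134 140 145 146 141 148 141 147 144 137 141 137
```

Request:
drive_tool([
  {"x": 0.002,"y": 0.0,"z": 0.0,"spin": 0,"fingers": -0.3},
  {"x": 0.004,"y": 0.0,"z": 0.0,"spin": 0,"fingers": -0.3},
  {"x": 0.006,"y": 0.0,"z": 0.0,"spin": 0,"fingers": -0.3},
])

```text
time_s: 13.75
tcp_pos: [0.4387, 0.4345, 0.0379]
eef_rot: [-178.8, -1.0, 13.7]
contact_force: [-0.5, -0.4, -0.1]
gripper_width: 0.0305
gripper_force: 0.0
```

```bash
cat > meas.py <<'E'
import cov
from seat import *
c0=np.array([.4541,.4381]);u=np.array([.9716,.237])
import sys
s=float(sys.argv[1])
from plant import sensors
st=sensors.get_state();print("F",st["contact_force"].round(1),"tcp",st["tcp_pos"].round(4), "tcp along", ((st["tcp_pos"][:2]-c0)@u).round(4))
gt=cv2.imread("pics/last_t.png").astype(int).min(2);gs=cv2.imread("pics/last_s.png").astype(int).min(2)
Rm=np.array([[.9716,-.2368],[.2368,.9716]])
for l in((.0284,-.0222),(.0284,.0217)):
    P=[*(c0+s*u+Rm@l),.064]
    for n,g in(("side",gs),("top",gt)):
        q=dk(g,proj(n,P)[0],2);w=onplane(n,q,.064);print(n,q.round(1),"s",((w-Rm@l-c0)@u).round(4),"lat",((w-Rm@l-c0)@[-u[1],u[0]]).round(4))
E
python3 meas.py .048 2>/dev/null
```

```text
F [ 0.2 -0.1 -0.4] tcp [0.4388 0.4345 0.0378] tcp along -0.0157
side [331.3 185.3] s 0.0451 lat 0.0016
top [198.  244.4] s 0.0534 lat -0.0002
side [328.1 177. ] s 0.0448 lat 0.0019
top [182.8 252.8] s 0.0424 lat -0.0003
```

```bash
python3 - <<'E'
from h import *
# shelf front lower edge along y: top row r at u=400 ; side point
for tv,sp in((78,(540,70)),(60,(540,60)),(78,(600,125)),(70,(480,20))):
    f=lambda a:np.r_[proj("top",[a[0],a[1],a[2]])[0]-[400,tv],proj("side",[a[0],a[3],a[2]])[0]-sp]
    s=least_squares(f,[.8,0,.4,0]);print(tv,sp,s.x.round(3),s.cost.round(3))
print("wall base",onplane("top",(400,122),0))
go([.40,.425,.30]);go([.62,.17,.85],14)
M=R.from_euler('xyz',[-178.8,-1,13.7],degrees=True).inv()
print("back/up",M.apply([.40-.4388,.425-.4345,.26]),"then",M.apply([.22,-.255,.55]),"outup45",M.apply([.686,.171,.707]))
E
```

```text
78 (540, 70) [ 0.697 -0.016  0.639 -0.276] 0.0
60 (540, 60) [ 0.736 -0.02   0.62  -0.185] 0.0
78 (600, 125) [ 0.695 -0.015  0.643 -0.377] 0.0
70 (480, 20) [ 0.723 -0.021  0.614 -0.007] 0.0
wall base [ 0.88152691 -0.11817688]
t 13.85 tcp [0.4388 0.4345 0.0378] rot [-178.76   -0.99   13.7 ] F [ 0.2 -0.1 -0.4] w 0.0309
toolz [ 0.012  0.025 -1.   ] d [-0.0354 -0.0057 -0.2628] n 5.0 spin None
t 13.85 tcp [0.4388 0.4345 0.0378] rot [-178.76   -0.99   13.7 ] F [ 0.2 -0.1 -0.4] w 0.0309
toolz [ 0.012  0.025 -1.   ] d [ 0.1274  0.2823 -0.8165] n 15.0 spin -0.0052
back/up [-0.03540236 -0.00541841 -0.26060124] then [ 0.16292255  0.28832313 -0.55339951] outup45 [ 0.71921319 -0.01820876 -0.69432472]
```

Request:
drive_tool([
  {"x": -0.03,"y": 0.0,"z": -0.02,"spin": 0,"fingers": -0.5},
  {"x": -0.035,"y": 0.0,"z": -0.08,"spin": 0,"fingers": -0.5},
  {"x": -0.035,"y": 0.0,"z": -0.14,"spin": 0,"fingers": -0.5},
  {"x": -0.03,"y": 0.0,"z": -0.2,"spin": 0,"fingers": -0.5},
  {"x": -0.025,"y": 0.0,"z": -0.26,"spin": 0,"fingers": -0.5},
  {"x": -0.015,"y": 0.0,"z": -0.32,"spin": 0,"fingers": -0.5},
  {"x": -0.005,"y": 0.01,"z": -0.38,"spin": 0,"fingers": -0.5},
  {"x": 0.005,"y": 0.02,"z": -0.44,"spin": 0,"fingers": -0.5},
  {"x": 0.015,"y": 0.03,"z": -0.5,"spin": 0,"fingers": -0.5},
  {"x": 0.02,"y": 0.04,"z": -0.56,"spin": 0,"fingers": -0.5},
])

```text
time_s: 15.1
tcp_pos: [0.4612, 0.3854, 0.599]
eef_rot: [-178.7, -1.0, 13.7]
contact_force: [1.3, 1.7, 0.5]
gripper_width: 0.0221
gripper_force: 0.0
```

Request:
drive_tool([
  {"x": 0.02,"y": -0.01,"z": -0.055,"spin": 0,"fingers": -0.5},
  {"x": 0.04,"y": -0.02,"z": -0.11,"spin": 0,"fingers": -0.5},
  {"x": 0.06,"y": -0.03,"z": -0.165,"spin": 0,"fingers": -0.5},
  {"x": 0.08,"y": -0.04,"z": -0.22,"spin": 0,"fingers": -0.5},
  {"x": 0.1,"y": -0.05,"z": -0.275,"spin": 0,"fingers": -0.5},
  {"x": 0.12,"y": -0.06,"z": -0.33,"spin": 0,"fingers": -0.5},
  {"x": 0.14,"y": -0.07,"z": -0.385,"spin": 0,"fingers": -0.5},
  {"x": 0.16,"y": -0.08,"z": -0.44,"spin": 0,"fingers": -0.5},
])

```text
time_s: 16.1
tcp_pos: [0.46, 0.3827, 0.7132]
eef_rot: [-178.2, -3.2, 13.6]
contact_force: [-0.5, 0.3, 1.1]
gripper_width: 0.0222
gripper_force: 0.0
```

Request:
drive_tool([
  {"x": 0.2,"y": -0.05,"z": -0.5,"spin": 0,"fingers": -0.5},
  {"x": 0.2,"y": -0.05,"z": -0.5,"spin": 0,"fingers": -0.5},
  {"x": 0.2,"y": -0.05,"z": -0.5,"spin": 0,"fingers": -0.5},
  {"x": 0.2,"y": -0.05,"z": -0.5,"spin": 0,"fingers": -0.5},
])

```text
time_s: 16.6
tcp_pos: [0.4462, 0.3511, 0.7432]
eef_rot: [-177.7, -5.5, 13.6]
contact_force: [-0.2, 0.2, -0.2]
gripper_width: 0.0216
gripper_force: 0.0
```

Request:
drive_tool([
  {"x": 0.35,"y": -0.05,"z": -0.45,"spin": 0,"fingers": -0.5},
  {"x": 0.35,"y": -0.05,"z": -0.45,"spin": 0,"fingers": -0.5},
  {"x": 0.35,"y": -0.05,"z": -0.45,"spin": 0,"fingers": -0.5},
  {"x": 0.35,"y": -0.05,"z": -0.45,"spin": 0,"fingers": -0.5},
  {"x": 0.35,"y": -0.05,"z": -0.45,"spin": 0,"fingers": -0.5},
  {"x": 0.35,"y": -0.05,"z": -0.45,"spin": 0,"fingers": -0.5},
])

```text
time_s: 17.35
tcp_pos: [0.4843, 0.328, 0.7451]
eef_rot: [-177.3, -7.8, 13.4]
contact_force: [0.1, 0.6, -0.1]
gripper_width: 0.0219
gripper_force: 0.0
```

Request:
drive_tool([
  {"x": 0.2,"y": -0.05,"z": -0.5,"spin": 0,"fingers": -0.5},
  {"x": 0.2,"y": -0.05,"z": -0.5,"spin": 0,"fingers": -0.5},
])

```text
time_s: 17.6
tcp_pos: [0.4692, 0.313, 0.7698]
eef_rot: [-176.9, -10.3, 13.3]
contact_force: [-0.1, 1.5, 0.7]
gripper_width: 0.0215
gripper_force: 0.0
```

Request:
drive_tool([
  {"x": 0.2,"y": -0.05,"z": -0.5,"spin": 0,"fingers": -0.5},
  {"x": 0.2,"y": -0.05,"z": -0.5,"spin": 0,"fingers": -0.5},
])

```text
time_s: 17.85
tcp_pos: [0.4531, 0.2994, 0.7925]
eef_rot: [-176.5, -12.7, 13.2]
contact_force: [-0.3, -0.1, 0.2]
gripper_width: 0.0216
gripper_force: 0.0
```

Request:
drive_tool([
  {"x": 0.2,"y": -0.05,"z": -0.5,"spin": 0,"fingers": -0.5},
  {"x": 0.2,"y": -0.05,"z": -0.5,"spin": 0,"fingers": -0.5},
])

```text
time_s: 18.1
tcp_pos: [0.436, 0.2865, 0.8141]
eef_rot: [-176.2, -15.0, 13.0]
contact_force: [0.0, -0.3, 0.2]
gripper_width: 0.0216
gripper_force: 0.0
```

The lean builds at about 2.4° per short call, in the wanted direction (tips forward, body back). Three more calls.

Request:
drive_tool([
  {"x": 0.3,"y": -0.05,"z": -0.5,"spin": 0,"fingers": -0.5},
  {"x": 0.3,"y": -0.05,"z": -0.5,"spin": 0,"fingers": -0.5},
])

```text
time_s: 18.35
tcp_pos: [0.4337, 0.2771, 0.8294]
eef_rot: [-175.9, -17.3, 12.9]
contact_force: [0.9, -0.1, -1.2]
gripper_width: 0.0219
gripper_force: 0.0
```

Request:
drive_tool([
  {"x": 0.3,"y": -0.05,"z": -0.5,"spin": 0,"fingers": -0.5},
  {"x": 0.3,"y": -0.05,"z": -0.5,"spin": 0,"fingers": -0.5},
])

```text
time_s: 18.6
tcp_pos: [0.4279, 0.2672, 0.8464]
eef_rot: [-175.5, -19.8, 12.6]
contact_force: [-0.2, 1.0, 0.1]
gripper_width: 0.0219
gripper_force: 0.0
```

Request:
drive_tool([
  {"x": 0.3,"y": -0.05,"z": -0.5,"spin": 0,"fingers": -0.5},
  {"x": 0.3,"y": -0.05,"z": -0.5,"spin": 0,"fingers": -0.5},
])

```text
time_s: 18.85
tcp_pos: [0.4189, 0.2571, 0.8642]
eef_rot: [-175.2, -22.3, 12.4]
contact_force: [0.0, 0.3, 0.5]
gripper_width: 0.0218
gripper_force: 0.0
```

```bash
python3 - <<'E'
from h import *
u=np.array([.9716,.237,0]);C=np.array([.4541,.4381,0])+.043*u
go([.40,.425,.25],14)
B=C-.095*u; B[2]=.10; go(B,14)
E
```

```text
t 18.85 tcp [0.4189 0.2571 0.8642] rot [-175.18  -22.27   12.44] F [0.  0.3 0.5] w 0.0218
toolz [ 0.351  0.163 -0.922] d [-0.2164 -0.1191  0.5872] n 11.0 spin -0.0273
t 18.85 tcp [0.4189 0.2571 0.8642] rot [-175.18  -22.27   12.44] F [0.  0.3 0.5] w 0.0218
toolz [ 0.351  0.163 -0.922] d [-0.2699 -0.1073  0.7269] n 14.0 spin -0.0273
```

Request:
drive_tool([
  {"x": -0.02,"y": -0.025,"z": 0.05,"spin": 0,"fingers": -0.5},
  {"x": -0.04,"y": -0.05,"z": 0.1,"spin": 0,"fingers": -0.5},
  {"x": -0.06,"y": -0.075,"z": 0.15,"spin": 0,"fingers": -0.5},
  {"x": -0.08,"y": -0.1,"z": 0.2,"spin": 0,"fingers": -0.5},
  {"x": -0.1,"y": -0.12,"z": 0.255,"spin": 0,"fingers": -0.5},
  {"x": -0.12,"y": -0.12,"z": 0.31,"spin": 0,"fingers": -0.5},
  {"x": -0.14,"y": -0.12,"z": 0.365,"spin": 0,"fingers": -0.5},
  {"x": -0.16,"y": -0.12,"z": 0.42,"spin": 0,"fingers": -0.5},
  {"x": -0.18,"y": -0.12,"z": 0.475,"spin": 0,"fingers": -0.5},
  {"x": -0.2,"y": -0.12,"z": 0.53,"spin": 0,"fingers": -0.5},
])

```text
time_s: 20.1
tcp_pos: [0.3941, 0.4189, 0.3111]
eef_rot: [-175.2, -22.2, 12.4]
contact_force: [0.4, 1.1, 0.3]
gripper_width: 0.0224
gripper_force: 0.0
```

```bash
python3 - <<'E'
from h import *
u=np.array([.9716,.237,0]);C=np.array([.4541,.4381,0])+.043*u
for dx,z in((.10,.12),(.085,.045)):
    B=C-dx*u; B[2]=z; go(B,14)
E
```

```text
t 20.1 tcp [0.3941 0.4189 0.3111] rot [-175.22  -22.17   12.44] F [0.4 1.1 0.3] w 0.0224
toolz [ 0.349  0.162 -0.923] d [-0.0668  0.0104  0.1789] n 4.0 spin -0.0272
t 20.1 tcp [0.3941 0.4189 0.3111] rot [-175.22  -22.17   12.44] F [0.4 1.1 0.3] w 0.0224
toolz [ 0.349  0.162 -0.923] d [-0.0812  0.0163  0.2537] n 5.0 spin -0.0272
```

Request:
drive_tool([
  {"x": -0.025,"y": 0.004,"z": 0.05,"spin": -0.027,"fingers": -0.5},
  {"x": -0.05,"y": 0.008,"z": 0.1,"spin": -0.027,"fingers": -0.5},
  {"x": -0.07,"y": 0.011,"z": 0.155,"spin": -0.027,"fingers": -0.5},
  {"x": -0.085,"y": 0.014,"z": 0.205,"spin": -0.027,"fingers": -0.5},
  {"x": -0.092,"y": 0.016,"z": 0.24,"spin": -0.027,"fingers": -0.5},
  {"x": -0.094,"y": 0.016,"z": 0.256,"spin": -0.027,"fingers": -0.5},
  {"x": -0.094,"y": 0.016,"z": 0.256,"spin": -0.027,"fingers": -0.5},
])

```text
time_s: 20.98
tcp_pos: [0.4091, 0.4338, 0.0439]
eef_rot: [-176.3, -21.5, 13.9]
contact_force: [-33.6, 29.1, -0.7]
gripper_width: 0.0218
gripper_force: 0.0
```

```bash
python3 meas.py .043 2>/dev/null; python3 - <<'E'
from h import *
u=np.array([.9716,.237,0]);C=np.array([.4541,.4381,0])+.043*u
for dx in(.07,.058):
    B=C-dx*u; B[2]=.038; go(B,14)
s=cv2.imread("pics/last_s.png")
g=s.min(2).astype(int)
for v in range(170,200):print(v,*[f"{a:3d}" for a in g[v,276:316]])
E
```

```text
F [-0.4  0.7  0.1] tcp [0.4104 0.4326 0.0441] tcp along -0.0438
side [331.4 185.1] s 0.0455 lat 0.0023
top [199.2 248.6] s 0.0417 lat -0.0005
side [328.1 177. ] s 0.0448 lat 0.0019
top [182.8 253. ] s 0.0419 lat -0.0003
t 21.075 tcp [0.4104 0.4326 0.0441] rot [-176.38  -21.56   13.75] F [-0.4  0.7  0.1] w 0.0219
toolz [ 0.341  0.148 -0.928] d [0.0134 0.0057 0.0115] n 1.0 spin -0.0043
t 21.075 tcp [0.4104 0.4326 0.0441] rot [-176.38  -21.56   13.75] F [-0.4  0.7  0.1] w 0.0219
toolz [ 0.341  0.148 -0.928] d [0.0245 0.006  0.0159] n 1.0 spin -0.0043
170  61  57  55  59  60  68  74  72  75  81  76  74  77  74  59  49  33 145 142 141 142 140 141 140 139 142 139 143 139 139 136 136 138 140 138 134 143 134 151 150
171  65  61  60  67  71  69  72  75  78  74  77  82  80  74  65  57  44 146 144 145 143 141 139 141 138 138 138 141 138 136 141 139 133 139 139 135 139 135 149 146
172  60  57  75  76  76  76  73  72  75  75  99 104  80  74  69  57  49 144 144 141 144 142 141 140 136 140 138 142 140 137 138 140 138 139 137 135 135 131 147 149
173  63  55  74  77  75  71  75  74  72  77 104  92  7
[... 3673 characters left out ...]
 142 148 147 142 145 138 137 133 129 124 121
196  68  66  67  65  73  71  67  68  72  63  58 147 144 139 133 211 210 208 208 209 207 205 208 209 207 209 210 216 141 146 143 142 144 145 132 136 135 133 122 123
197  65  63  71  70  69  72  64  65  68  64  65 115 144 138 172 210 209 210 210 209 208 210 211 211 212 213 209 204 140 140 131 128 131 127 103 112 135 132 122 123
198  66  70  67  69  67  73  62  67  66  64  55  90 140 175 216 214 213 212 213 213 208 201 203 199 196 199 177 147 118 103  86  88  73  68  72  85 139 131 124 124
199  67  69  70  68  67  69  71  67  63  72  52  72 148 221 209 200 202 199 194 198 177 152 147 126  92 105 102  90  80  71  66  70  67  63  68  75 138 133 124 118
```

Request:
drive_tool([
  {"x": 0.003,"y": 0.003,"z": 0.001,"spin": 0,"fingers": -0.5},
  {"x": 0.007,"y": 0.0055,"z": 0.003,"spin": 0,"fingers": -0.5},
  {"x": 0.012,"y": 0.0055,"z": 0.005,"spin": 0,"fingers": -0.5},
  {"x": 0.012,"y": 0.0055,"z": 0.005,"spin": 0,"fingers": -0.5},
])

```text
time_s: 21.58
tcp_pos: [0.423, 0.4342, 0.0463]
eef_rot: [-176.3, -21.7, 14.2]
contact_force: [-0.1, 0.9, -0.7]
gripper_width: 0.0222
gripper_force: 0.0
```

```bash
python3 meas.py .043 2>/dev/null; python3 -c "
from h import *
g=cv2.imread('pics/last_s.png')
k=(g[:,:,2].astype(int)-g[:,:,1]>80);k[:150]=0;k[215:]=0;k[:,:300]=0;k[:,:330]&=True;k[:,330:]=0;print('knob side',np.argwhere(k).mean(0),k.sum())
g0=cv2.imread('pics/side0.png');k=(g0[:,:,2].astype(int)-g0[:,:,1]>80);k[:150]=0;k[215:]=0;k[:,:300]=0;k[:,330:]=0;print(np.argwhere(k).mean(0),k.sum())
go([.4,.4,.04],14)"
```

```text
F [ 0.5  0.3 -0.7] tcp [0.4227 0.4338 0.046 ] tcp along -0.0315
side [331.4 185.1] s 0.0455 lat 0.0023
top [199.2 248.6] s 0.0417 lat -0.0005
side [328.1 177. ] s 0.0448 lat 0.0019
top [182.8 253. ] s 0.0419 lat -0.0003
knob side [181.09782609 313.06521739] 92
[181.55882353 312.28431373] 102
t 21.675 tcp [0.4227 0.4338 0.046 ] rot [-176.36  -21.72   14.21] F [ 0.5  0.3 -0.7] w 0.0218
toolz [ 0.342  0.152 -0.927] d [-0.0304  0.0267 -0.0074] n 1.0 spin 0.0037
```

Request:
drive_tool([
  {"x": 0.0055,"y": 0,"z": 0.004,"spin": 0,"fingers": -0.5},
  {"x": 0.011,"y": 0,"z": 0.008,"spin": 0,"fingers": -0.5},
  {"x": 0.0165,"y": 0,"z": 0.01,"spin": 0,"fingers": -0.5},
  {"x": 0.022,"y": 0,"z": 0.012,"spin": 0,"fingers": -0.5},
  {"x": 0.0275,"y": 0,"z": 0.0145,"spin": 0,"fingers": -0.5},
  {"x": 0.0275,"y": 0,"z": 0.0145,"spin": 0,"fingers": -0.5},
])

```text
time_s: 22.42
tcp_pos: [0.4525, 0.4418, 0.0421]
eef_rot: [-176.4, -21.7, 14.2]
contact_force: [-1.7, -0.2, 0.3]
gripper_width: 0.022
gripper_force: 0.9
```

```bash
python3 meas.py .045 2>/dev/null
```

```text
F [-1.9 -1.5 -0.4] tcp [0.4525 0.4418 0.0422] tcp along -0.0007
side [331.5 185. ] s 0.0457 lat 0.0029
top [197.6 245.7] s 0.0504 lat 0.0016
side [326.2 177.5] s 0.039 lat 0.0002
top [181.4 250.3] s 0.0497 lat 0.0017
```

Request:
drive_tool([
  {"x": 0.006,"y": 0,"z": 0.0025,"spin": 0,"fingers": -0.5},
  {"x": 0.012,"y": 0,"z": 0.005,"spin": 0,"fingers": -0.5},
  {"x": 0.018,"y": 0,"z": 0.0075,"spin": 0,"fingers": -0.5},
  {"x": 0.024,"y": 0,"z": 0.01,"spin": 0,"fingers": -0.5},
  {"x": 0.028,"y": 0,"z": 0.0115,"spin": 0,"fingers": -0.5},
])

```text
time_s: 23.15
tcp_pos: [0.4812, 0.4496, 0.0419]
eef_rot: [-176.4, -21.7, 14.2]
contact_force: [-8.6, -5.6, 6.9]
gripper_width: 0.0219
gripper_force: 4.9
```

```bash
python3 meas.py .079 2>/dev/null; python3 -c "
from h import *
go([.4525+.054*.9716,.4418+.054*.237,.0425],14)"
```

```text
F [-4.2 -2.7  3. ] tcp [0.4815 0.4497 0.0419] tcp along 0.0294
side [344.5 183.6] s 0.0837 lat 0.0036
top [197.2 235.5] s 0.0768 lat -0.0033
side [341.1 174.8] s 0.0844 lat 0.0072
top [181.1 240.2] s 0.0762 lat -0.0033
t 23.25 tcp [0.4815 0.4497 0.0419] rot [-176.38  -21.67   14.18] F [-4.2 -2.7  3. ] w 0.022
toolz [ 0.342  0.151 -0.927] d [0.0224 0.0015 0.0082] n 1.0 spin 0.0031
```

Request:
drive_tool([
  {"x": 0.005,"y": 0,"z": 0.002,"spin": 0,"fingers": -0.5},
  {"x": 0.01,"y": 0.0005,"z": 0.004,"spin": 0,"fingers": -0.5},
  {"x": 0.014,"y": 0.001,"z": 0.0055,"spin": 0,"fingers": -0.5},
  {"x": 0.017,"y": 0.001,"z": 0.0065,"spin": 0,"fingers": -0.5},
])

```text
time_s: 23.75
tcp_pos: [0.4989, 0.4534, 0.0419]
eef_rot: [-176.4, -21.6, 14.2]
contact_force: [-6.1, -3.2, 3.8]
gripper_width: 0.0218
gripper_force: 3.5
```

Request:
drive_tool([
  {"x": 0.002,"y": 0,"z": 0.0008,"spin": 0,"fingers": -0.5},
  {"x": 0.004,"y": 0,"z": 0.0016,"spin": 0,"fingers": -0.5},
])

```text
time_s: 24.0
tcp_pos: [0.503, 0.4545, 0.0419]
eef_rot: [-176.4, -21.6, 14.2]
contact_force: [-7.1, -3.8, 4.3]
gripper_width: 0.0217
gripper_force: 3.9
```

Request:
drive_tool([
  {"x": 0.0015,"y": 0,"z": 0.0006,"spin": 0,"fingers": -0.5},
  {"x": 0.003,"y": 0,"z": 0.0012,"spin": 0,"fingers": -0.5},
])

```text
time_s: 24.25
tcp_pos: [0.5061, 0.4553, 0.0418]
eef_rot: [-176.4, -21.6, 14.2]
contact_force: [-7.3, -4.3, 3.5]
gripper_width: 0.0218
gripper_force: 3.9
```

Request:
drive_tool([
  {"x": 0.0012,"y": 0,"z": 0.0005,"spin": 0,"fingers": -0.5},
  {"x": 0.0024,"y": 0,"z": 0.001,"spin": 0,"fingers": -0.5},
])

```text
time_s: 24.5
tcp_pos: [0.5076, 0.4557, 0.0417]
eef_rot: [-176.4, -21.6, 14.2]
contact_force: [-21.5, -9.1, 15.7]
gripper_width: 0.0217
gripper_force: 11.3
```

Request:
drive_tool([
  {"x": 0.001,"y": 0,"z": 0.0004,"spin": 0,"fingers": -0.5},
])

```text
time_s: 24.62
tcp_pos: [0.5078, 0.4558, 0.0416]
eef_rot: [-176.4, -21.6, 14.3]
contact_force: [-26.3, -11.5, 20.6]
gripper_width: 0.0218
gripper_force: 14.6
```

Request:
drive_tool([
  {"x": 0.001,"y": 0,"z": 0.0004,"spin": 0,"fingers": -0.5},
])

```text
time_s: 24.75
tcp_pos: [0.5079, 0.4558, 0.0416]
eef_rot: [-176.4, -21.5, 14.3]
contact_force: [-32.5, -14.9, 25.5]
gripper_width: 0.0217
gripper_force: 18.5
```

Hard stop, with the force on the fingers at about 36 N. I'll back off, lift clear, and check the mould's place.

Request:
drive_tool([
  {"x": -0.01,"y": 0,"z": -0.004,"spin": 0,"fingers": -0.5},
  {"x": -0.04,"y": 0,"z": -0.016,"spin": 0,"fingers": -0.7},
  {"x": -0.08,"y": 0,"z": -0.034,"spin": 0,"fingers": -1},
  {"x": -0.09,"y": 0,"z": -0.07,"spin": 0,"fingers": -1},
  {"x": -0.07,"y": 0,"z": -0.125,"spin": 0,"fingers": -1},
  {"x": -0.045,"y": 0.02,"z": -0.18,"spin": 0,"fingers": -1},
  {"x": -0.02,"y": 0.05,"z": -0.22,"spin": 0,"fingers": -1},
  {"x": -0.005,"y": 0.1,"z": -0.235,"spin": 0,"fingers": -1},
  {"x": 0.0,"y": 0.15,"z": -0.235,"spin": 0,"fingers": -1},
  {"x": 0.0,"y": 0.2,"z": -0.235,"spin": 0,"fingers": -1},
])

```text
time_s: 26.0
tcp_pos: [0.4831, 0.2354, 0.2506]
eef_rot: [-176.2, -21.9, 14.2]
contact_force: [1.3, -0.5, 0.4]
gripper_width: 0.0004
gripper_force: 0.0
```

```bash
python3 - 2>/dev/null <<'E'
import cov
from seat import *
go([.5165,.231,.128],14)
u=np.array([.9716,.237]);c0=np.array([.4541,.4381]);Rm=np.array([[.9716,-.2368],[.2368,.9716]])
gt=cv2.imread("pics/last_t.png").astype(int).min(2);gs=cv2.imread("pics/last_s.png").astype(int).min(2)
for l in((-.0358,-.0225),(-.0358,.0215)):
    for s in(.098,.102,.106): print(l,s,[proj(n,[*(c0+s*u+Rm@l),.064])[0].round(1).tolist() for n in("side","top")])
    for n,g in(("side",gs),("top",gt)):
        q=dk(g,proj(n,[*(c0+.104*u+Rm@l),.064])[0],3);w=onplane(n,q,.064);print(n,q.round(1),"s",((w-Rm@l-c0)@u).round(4),"lat",((w-Rm@l-c0)@[-u[1],u[0]]).round(4))
print(gt[238:262,180:206])
k=cv2.imread('pics/last_s.png').astype(int);k=k[:,:,2]-k[:,:,1]>80;k[:150]=0;k[215:]=0;k[:,:300]=0;k[:,330:]=0;print('knob',np.argwhere(k).mean(0))
E
```

```text
t 26.1 tcp [0.483  0.2314 0.2492] rot [-176.23  -21.75   13.86] F [0.  0.7 0.3] w 0.0004
toolz [ 0.343  0.152 -0.927] d [-0.0148  0.0166  0.1238] n 3.0 spin -0.0024
(-0.0358, -0.0225) 0.098 [[327.5, 186.0], [199.8, 251.6]]
(-0.0358, -0.0225) 0.102 [[328.9, 185.9], [199.4, 250.1]]
(-0.0358, -0.0225) 0.106 [[330.3, 185.7], [199.1, 248.6]]
side [331.9 185. ] s 0.1111 lat 0.0029
top [199.  248.5] s 0.1064 lat 0.0002
(-0.0358, 0.0215) 0.098 [[324.5, 177.7], [183.5, 256.0]]
(-0.0358, 0.0215) 0.102 [[325.9, 177.6], [183.1, 254.5]]
(-0.0358, 0.0215) 0.106 [[327.2, 177.5], [182.8, 253.0]]
side [328.1 177. ] s 0.109 lat 0.002
top [182.7 253.1] s 0.106 lat 0.0003
[[ 69  64  59  58  47  40  43  40  38  34  34  35  34  33  28  21  29  64
   75  73 119 129 125  82  76  36]
 [ 55  50  44  37  43  49  45  41  31  30  32  30  28  28  27  16 138  87
  148 130 142 136 113 159 150  32]
 [ 40  38  36  41  44  48  46  43  35  29  24  24  23  22  19   9 117  91
  139 153  97 170 108 111  85  41]
 [ 34  33  39  43  45  51  39  24  16  53  42  78  71  64  55  19  97 122
  111 155  69 162 109 103  56  53]
 [ 
[... 1510 characters left out ...]
135 244 250]
 [255 255 255 255 255 255 255 255 255 235 217 182 144 146 131 129 133 128
  129 135 124 246 248 245 247 247]
 [255 255 255 255 255 249 230 200 167 140 145 133 135 138 129 125 117 242
  243 245 241 246 246 246 243 241]
 [255 255 240 223 180 153 142 132 125 127 131 127 128 125 240 242 237 245
  241 243 243 238 241 242 241 240]
 [250 207 132 125  85 133 135 243 153 240 246 247 242 245 244 240 235 239
  234 237 243 237 241 241 241 240]
 [255 233 124 101  55 136 141 254 247 245 244 243 238 243 241 236 233 236
  235 237 241 236 239 241 242 239]
 [153 249 151 105  39 137 145 156 242 241 239 239 237 239 238 234 233 236
  235 237 240 239 237 241 242 240]]
knob [181.12371134 313.        ]
```

The rear screws put the mould at s = 0.106, home within the cover's play, and the cover is square and level. Now the lever.

Request:
drive_tool([
  {"x": 0.0,"y": 0.015,"z": 0.03,"spin": 0,"fingers": -1},
  {"x": -0.007,"y": 0.016,"z": 0.07,"spin": 0,"fingers": -1},
  {"x": -0.014,"y": 0.016,"z": 0.11,"spin": 0,"fingers": -1},
  {"x": -0.015,"y": 0.016,"z": 0.124,"spin": 0,"fingers": -1},
])

```text
time_s: 26.6
tcp_pos: [0.515, 0.2348, 0.1238]
eef_rot: [-176.5, -21.5, 14.2]
contact_force: [0.5, -1.1, 1.0]
gripper_width: 0.0003
gripper_force: 0.0
```

```bash
python3 - <<'E'
from h import *
u=np.array([.9716,.237,0]);v=np.array([-.237,.9716,0]);K=np.array([.4875,.2909,0])
for l in(-.038,.002,.007): B=K+.014*u+l*v; B[2]=.128; go(B,14)
E
```

```text
t 26.6 tcp [0.515  0.2348 0.1238] rot [-176.48  -21.49   14.19] F [ 0.5 -1.1  1. ] w 0.0003
toolz [ 0.339  0.149 -0.929] d [ 0.0022 -0.0232 -0.0022] n 1.0 spin 0.0033
t 26.6 tcp [0.515  0.2348 0.1238] rot [-176.48  -21.49   14.19] F [ 0.5 -1.1  1. ] w 0.0003
toolz [ 0.339  0.149 -0.929] d [ 0.0025 -0.0631  0.0004] n 2.0 spin 0.0033
t 26.6 tcp [0.515  0.2348 0.1238] rot [-176.48  -21.49   14.19] F [ 0.5 -1.1  1. ] w 0.0003
toolz [ 0.339  0.149 -0.929] d [ 0.0026 -0.0681  0.0007] n 2.0 spin 0.0033
```

Request:
drive_tool([
  {"x": 0.002,"y": -0.015,"z": 0,"spin": 0,"fingers": -1},
  {"x": 0.002,"y": -0.024,"z": 0,"spin": 0,"fingers": -1},
  {"x": 0.002,"y": -0.03,"z": 0,"spin": 0,"fingers": -1},
  {"x": 0.002,"y": -0.037,"z": 0,"spin": 0,"fingers": -1},
  {"x": 0.002,"y": -0.044,"z": 0,"spin": 0,"fingers": -1},
  {"x": 0.002,"y": -0.05,"z": 0,"spin": 0,"fingers": -1},
])

```text
time_s: 27.35
tcp_pos: [0.5041, 0.2843, 0.1304]
eef_rot: [-176.4, -21.7, 14.2]
contact_force: [2.2, -2.4, -0.1]
gripper_width: 0.0005
gripper_force: 1.1
```

Request:
drive_tool([
  {"x": 0,"y": -0.004,"z": 0,"spin": 0,"fingers": -1},
  {"x": 0,"y": -0.008,"z": 0,"spin": 0,"fingers": -1},
  {"x": 0,"y": -0.011,"z": 0,"spin": 0,"fingers": -1},
])

```text
time_s: 27.72
tcp_pos: [0.501, 0.2943, 0.1305]
eef_rot: [-176.4, -21.6, 14.2]
contact_force: [1.2, -3.3, -1.7]
gripper_width: 0.0004
gripper_force: 1.7
```

Request:
drive_tool([
  {"x": 0,"y": -0.002,"z": 0,"spin": 0,"fingers": -1},
  {"x": 0,"y": -0.004,"z": 0,"spin": 0,"fingers": -1},
])

```text
time_s: 27.98
tcp_pos: [0.5, 0.2981, 0.1308]
eef_rot: [-176.4, -21.6, 14.2]
contact_force: [1.2, -4.5, -3.1]
gripper_width: 0.0002
gripper_force: 2.0
```

Request:
drive_tool([
  {"x": 0,"y": -0.002,"z": 0,"spin": 0,"fingers": -1},
  {"x": 0,"y": -0.004,"z": 0,"spin": 0,"fingers": -1},
])

```text
time_s: 28.22
tcp_pos: [0.499, 0.3015, 0.1309]
eef_rot: [-176.4, -21.6, 14.1]
contact_force: [4.7, -7.6, -4.3]
gripper_width: 0.0007
gripper_force: 3.6
```

Request:
drive_tool([
  {"x": 0,"y": -0.001,"z": 0,"spin": 0,"fingers": -1},
  {"x": 0,"y": -0.002,"z": 0,"spin": 0,"fingers": -1},
])

```text
time_s: 28.48
tcp_pos: [0.4985, 0.3026, 0.1308]
eef_rot: [-176.5, -21.6, 14.1]
contact_force: [8.0, -8.1, -2.9]
gripper_width: 0.0003
gripper_force: 4.7
```

Request:
drive_tool([
  {"x": -0.002,"y": -0.0005,"z": 0,"spin": 0,"fingers": -1},
  {"x": -0.004,"y": -0.001,"z": 0,"spin": 0,"fingers": -1},
])

```text
time_s: 28.72
tcp_pos: [0.4955, 0.3033, 0.1305]
eef_rot: [-176.4, -21.7, 14.1]
contact_force: [12.0, -10.3, -0.1]
gripper_width: 0.0007
gripper_force: 6.0
```

Request:
drive_tool([
  {"x": 0,"y": 0.008,"z": 0,"spin": 0,"fingers": -1},
  {"x": -0.003,"y": 0.016,"z": 0,"spin": 0,"fingers": -1},
  {"x": -0.008,"y": 0.016,"z": -0.002,"spin": 0,"fingers": -1},
  {"x": -0.008,"y": 0.01,"z": -0.002,"spin": 0,"fingers": -1},
  {"x": -0.008,"y": 0.005,"z": -0.002,"spin": 0,"fingers": -1},
])

```text
time_s: 29.35
tcp_pos: [0.4877, 0.2972, 0.1281]
eef_rot: [-176.4, -21.6, 14.2]
contact_force: [2.2, -3.9, -3.0]
gripper_width: 0.0003
gripper_force: 2.5
```

Request:
drive_tool([
  {"x": 0,"y": -0.002,"z": 0,"spin": 0,"fingers": -1},
  {"x": 0,"y": -0.004,"z": 0,"spin": 0,"fingers": -1},
])

```text
time_s: 29.6
tcp_pos: [0.4867, 0.2998, 0.1278]
eef_rot: [-176.5, -21.6, 14.1]
contact_force: [6.9, -8.0, -5.2]
gripper_width: 0.0004
gripper_force: 4.7
```

Request:
drive_tool([
  {"x": 0,"y": -0.0008,"z": 0,"spin": 0,"fingers": -1},
  {"x": 0,"y": -0.0008,"z": 0,"spin": 0,"fingers": -1},
])

```text
time_s: 29.85
tcp_pos: [0.4866, 0.3001, 0.1277]
eef_rot: [-176.6, -21.5, 14.1]
contact_force: [6.1, -9.1, -2.9]
gripper_width: 0.0007
gripper_force: 4.9
```

Request:
drive_tool([
  {"x": 0,"y": -0.002,"z": 0,"spin": 0,"fingers": -1},
  {"x": 0,"y": -0.002,"z": 0,"spin": 0,"fingers": -1},
])

```text
time_s: 30.1
tcp_pos: [0.4861, 0.3011, 0.1276]
eef_rot: [-176.6, -21.5, 14.1]
contact_force: [10.6, -10.9, -3.9]
gripper_width: 0.0005
gripper_force: 6.1
```

```bash
cat > plat.py <<'E'
import cov
from h import *
from plant import sensors
F=sensors.get_state()["contact_force"];print("t",sensors.get_state()["time_s"],"Fv",F[:2]@[-.237,.9716],"Fu",F[:2]@[.9716,.237],"Fz",F[2])
a=cv2.imread("pics/side0.png").astype(int);b=cv2.imread("pics/last_s.png").astype(int)
d=np.abs(a-b).sum(2)[140:190,328:372]
print((d>60).sum(), b[150:190:1,345].min(1))
k=b[:,:,2]-b[:,:,1]>80;k[:150]=0;k[215:]=0;k[:,:300]=0;k[:,330:]=0;print('knob',np.argwhere(k).mean(0),k.sum())
E
python3 plat.py 2>/dev/null; python3 -c "
import cv2
print(cv2.imread('pics/side0.png')[150:190,345].min(1))"
```

```text
t 30.2 Fv -12.237235334705096 Fu 5.510573353152583 Fz -3.879769105039136
571 [ 68  66  66  65  68  69  69  72  67  65  63  83 141 138 136 137 136 131
  89  79  81  85  72  97 141 130 121 138 145 125 125 137 167 164 165 168
 165 145 141 145]
knob [nan nan] 0
[ 68  68  65  70  65  66  62  65  65  59  60  65  99  80  87  76  69  89
 137 122 119 139 142 120 126 126 132  93 108  83  67  79  63  98 145 143
 144 140 138 134]
```

The platen is coming down: its bright edge has moved about 6 px. I'll press slightly firmer and hold.

Request:
drive_tool([
  {"x": 0,"y": -0.0012,"z": 0,"spin": 0,"fingers": -1},
  {"x": 0,"y": -0.0012,"z": 0,"spin": 0,"fingers": -1},
  {"x": 0,"y": -0.0012,"z": 0,"spin": 0,"fingers": -1},
  {"x": 0,"y": -0.0012,"z": 0,"spin": 0,"fingers": -1},
])

```text
time_s: 30.7
tcp_pos: [0.4858, 0.3016, 0.1275]
eef_rot: [-176.7, -21.5, 14.0]
contact_force: [9.9, -12.9, -4.0]
gripper_width: 0.0005
gripper_force: 6.9
```

```bash
python3 plat.py 2>/dev/null
```

```text
t 30.8 Fv -14.408220499541487 Fu 6.361136829880133 Fz -3.286821079717721
641 [ 66  71  68  70  66  70  68  66  68  66  67  85 141 137 135 138 133 138
 139 139 133  75  83  82  82  82 119 142 123 130 142 125 126 133 151 168
 165 146 141 144]
knob [nan nan] 0
```

Request:
drive_tool([
  {"x": 0,"y": -0.0005,"z": 0,"spin": 0,"fingers": -1},
  {"x": 0,"y": -0.0005,"z": 0,"spin": 0,"fingers": -1},
  {"x": 0,"y": -0.0005,"z": 0,"spin": 0,"fingers": -1},
  {"x": 0,"y": -0.0005,"z": 0,"spin": 0,"fingers": -1},
  {"x": 0,"y": -0.0005,"z": 0,"spin": 0,"fingers": -1},
  {"x": 0,"y": -0.0005,"z": 0,"spin": 0,"fingers": -1},
  {"x": 0,"y": -0.0005,"z": 0,"spin": 0,"fingers": -1},
  {"x": 0,"y": -0.0005,"z": 0,"spin": 0,"fingers": -1},
  {"x": 0,"y": -0.0005,"z": 0,"spin": 0,"fingers": -1},
  {"x": 0,"y": -0.0005,"z": 0,"spin": 0,"fingers": -1},
])

```text
time_s: 32.05
tcp_pos: [0.4857, 0.3018, 0.1275]
eef_rot: [-176.7, -21.5, 14.0]
contact_force: [11.0, -13.6, -3.4]
gripper_width: 0.0008
gripper_force: 7.3
```

```bash
python3 plat.py 2>/dev/null
```

```text
t 32.15 Fv -15.863537974591463 Fu 6.875797199840529 Fz -2.23582797734709
648 [ 66  72  62  66  71  63  66  60  63  66  65  76 142 140 131 134 137 138
 133 135 137 136 134 137 115  74  79  80  75  97 142 133 120 138 140 125
 126 132 142 142]
knob [nan nan] 0
```

Request:
drive_tool([
  {"x": 0,"y": 0,"z": 0,"spin": 0,"fingers": -1},
  {"x": 0,"y": 0,"z": 0,"spin": 0,"fingers": -1},
  {"x": 0,"y": 0,"z": 0,"spin": 0,"fingers": -1},
  {"x": 0,"y": 0,"z": 0,"spin": 0,"fingers": -1},
  {"x": 0,"y": 0,"z": 0,"spin": 0,"fingers": -1},
  {"x": 0,"y": 0,"z": 0,"spin": 0,"fingers": -1},
  {"x": 0,"y": 0,"z": 0,"spin": 0,"fingers": -1},
  {"x": 0,"y": 0,"z": 0,"spin": 0,"fingers": -1},
  {"x": 0,"y": 0,"z": 0,"spin": 0,"fingers": -1},
  {"x": 0,"y": 0,"z": 0,"spin": 0,"fingers": -1},
])

```text
time_s: 33.4
tcp_pos: [0.4857, 0.3018, 0.1275]
eef_rot: [-176.7, -21.5, 14.0]
contact_force: [11.2, -13.1, -3.0]
gripper_width: 0.0002
gripper_force: 7.3
```

```bash
python3 plat.py 2>/dev/null
```

```text
t 33.5 Fv -15.494049431594695 Fu 6.665086605990883 Fz -3.43489509492242
646 [ 68  65  60  69  68  68  71  66  66  68  69  78 142 138 134 137 140 133
 135 134 136 135 137 135 118  78  83  81  76  98 143 129 118 138 143 126
 131 134 142 143]
knob [nan nan] 0
```

Request:
drive_tool([
  {"x": 0,"y": 0,"z": 0,"spin": 0,"fingers": -1},
  {"x": 0,"y": 0,"z": 0,"spin": 0,"fingers": -1},
  {"x": 0,"y": 0,"z": 0,"spin": 0,"fingers": -1},
  {"x": 0,"y": 0,"z": 0,"spin": 0,"fingers": -1},
  {"x": 0,"y": 0,"z": 0,"spin": 0,"fingers": -1},
  {"x": 0,"y": 0,"z": 0,"spin": 0,"fingers": -1},
  {"x": 0,"y": 0,"z": 0,"spin": 0,"fingers": -1},
  {"x": 0,"y": 0,"z": 0,"spin": 0,"fingers": -1},
  {"x": 0,"y": 0,"z": 0,"spin": 0,"fingers": -1},
  {"x": 0,"y": 0,"z": 0,"spin": 0,"fingers": -1},
])

```text
time_s: 34.75
tcp_pos: [0.4857, 0.3019, 0.1275]
eef_rot: [-176.7, -21.5, 14.0]
contact_force: [10.7, -13.0, -3.3]
gripper_width: 0.0008
gripper_force: 7.3
```

Request:
drive_tool([
  {"x": 0,"y": 0,"z": 0,"spin": 0,"fingers": -1},
  {"x": 0,"y": 0,"z": 0,"spin": 0,"fingers": -1},
  {"x": 0,"y": 0,"z": 0,"spin": 0,"fingers": -1},
  {"x": 0,"y": 0,"z": 0,"spin": 0,"fingers": -1},
  {"x": 0,"y": 0,"z": 0,"spin": 0,"fingers": -1},
  {"x": 0,"y": 0,"z": 0,"spin": 0,"fingers": -1},
  {"x": 0,"y": 0,"z": 0,"spin": 0,"fingers": -1},
  {"x": 0,"y": 0,"z": 0,"spin": 0,"fingers": -1},
])

```text
time_s: 35.75
tcp_pos: [0.4857, 0.3018, 0.1275]
eef_rot: [-176.7, -21.5, 14.0]
contact_force: [10.1, -13.4, -3.1]
gripper_width: 0.0003
gripper_force: 7.3
```

Request:
drive_tool([
  {"x": 0,"y": 0.006,"z": 0,"spin": 0,"fingers": -1},
  {"x": 0,"y": 0.014,"z": 0,"spin": 0,"fingers": -1},
  {"x": 0,"y": 0.022,"z": 0,"spin": 0,"fingers": -1},
  {"x": 0,"y": 0.03,"z": 0,"spin": 0,"fingers": -1},
  {"x": 0,"y": 0.038,"z": 0,"spin": 0,"fingers": -1},
  {"x": 0,"y": 0.046,"z": 0,"spin": 0,"fingers": -1},
  {"x": 0,"y": 0.07,"z": 0,"spin": 0,"fingers": -1},
  {"x": 0,"y": 0.09,"z": -0.02,"spin": 0,"fingers": -1},
  {"x": -0.01,"y": 0.1,"z": -0.07,"spin": 0,"fingers": -1},
  {"x": -0.01,"y": 0.1,"z": -0.12,"spin": 0,"fingers": -1},
])

```text
time_s: 37.0
tcp_pos: [0.4617, 0.188, 0.2316]
eef_rot: [-176.4, -21.6, 14.2]
contact_force: [0.8, 1.7, 0.9]
gripper_width: 0.0003
gripper_force: 0.0
```

```bash
python3 plat.py 2>/dev/null; python3 - <<'E'
from seat import *
u=np.array([.9716,.237]);c0=np.array([.4541,.4381]);Rm=np.array([[.9716,-.2368],[.2368,.9716]])
gt=cv2.imread("pics/last_t.png").astype(int).min(2)
for l in((-.0358,-.0225),(-.0358,.0215)):
    q=dk(gt,proj("top",[*(c0+.106*u+Rm@l),.064])[0],2);print(q, ((onplane("top",q,.064)-Rm@l-c0)@u).round(4))
E
```

```text
t 37.1 Fv 0.9195942572209556 Fu 0.9873795211857175 Fz 0.3811375417125669
713 [ 77  75  77  77  80  76  72  77  79  74  75  86 155 149 149 149 150 148
 147 152 150 147 148 147 129  92  88  88  89 113 156 143 132 149 155 135
 139 145 158 155]
knob [181.13131313 313.1010101 ] 99
[198.95767717 248.48622047] 0.1064
[182.57471264 252.69950739] 0.107
```

```bash
python3 -c "
from plant import r
print(r.close_job())"
```

```text
the job is handed in; nothing more can be done
None
```

The job is handed in: cover seated on the frame, mould home against the stop, platen held down on the cover for about 4 s, lever back in the middle and the arm clear, at 37 s. One risk: a brief contact of about 44 N showed while I lowered the leaned tool behind the mould. I could not tell what it touched, and if it was the gripper's body it would break the 40 N limit.

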